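# Load the culture incubator and start its run

## Robot

A 6-joint arm with a two-finger parallel gripper is mounted at the origin on the work surface. World frame = base frame: x ahead of the robot, y to its left, z up, the work surface at z = 0. Lengths are in m, angles in degrees, forces in N, time in s.
With the tool pointing down it reaches from about 0.25 to 0.725 m from the base axis. Payload 9.7 kg.
Tool frame: the origin (TCP) lies between the finger pads; the fingertips stand 19 mm ahead of it and the grasp point (between the pads) is the TCP; x points along the fingers, y is the direction in which the jaws open and shut, and the axes are right-handed (so a half turn about x gives the same grasp; the last joint's range is limited). The gripper opens to 85 mm and grips with 20 to 120 N. Pads are 22 mm wide; open, the fingers measure 114 mm over their backs; the gripper's body (76 mm by 85 mm) begins 54 mm behind the grasp point. The pads swing forward as they close: fully open they stand 13 mm farther back than shut.
Start: joints at [-69.614, 4.979, 10.078, 95.1, 0, 90], TCP at [0.192, -0.516, 0.25] pointing down, gripper open.
Joint ranges: [-179.16, 179.16], [-48.56, 103.87], [-65.8, 70.77], [-126.05, 130.52], [-82.76, 87.17], [-180, 180]. Speed limits (degrees/s): [127.2, 127.2, 147.25, 180, 180, 180].

## Interface

Orientations are given as [roll, pitch, yaw] about the fixed x, y, z axes, in that order (R = Rz(yaw) Ry(pitch) Rx(roll)).
In Python, from workcell import bot gives the robot as it stands. The module is installed in compiled form; this text tells all that it offers.
- The arm moves only by the shell command python3 -m handwheel 'ROWS' [FORCE]. ROWS is JSON, a list of rows, each a list of 7 numbers: the turn, a rotation vector about the tool's x, y, z in degrees, then the shift along the tool's x, y, z in m, then the closure, from -1 (fully open) to 1 (shut), so that 0 is half open. In form: [[ax, ay, az, dx, dy, dz, fingers], ...]. A call has 1 to 20 rows; each row is the pose to reach, as a shift and turn from the pose commanded when the call began, along the tool's axes at that moment; what a row does not reach only later rows make up. A row lasts 1/8 s, in which the tool goes at most 62.5 mm and 10.7 degrees, less where a joint would pass 70% of its speed; a pose out of reach is approached as far as the arm can. A call with a gripper value outside its range is refused whole. The fingers move at their own pace and stop on an object; FORCE is the grip in N (left out, the last holds). Time passes only in rows, so rows that repeat a pose let the fingers close. It gives the time, the measured TCP pose, the force and the opening at its end, in the units of the state.
- bot.get_obs(): the state, without advancing time (a new reading comes with each control period).
- bot.camera(name): name is "scene" or "top" or "wrist"; returns a dict with "frame" (420x560x3 uint8, red, green, blue), "fx", "fy", "cx", "cy" (pixels), "k1" (the pictures are not rectified: a ray, as slopes to the right and down, at radius r is drawn at 1 + k1 r^2 times it, then the intrinsics apply), "R" (3x3) and "t" (3): a world point X has camera coordinates R X + t; the wrist camera has in their place "tool_from_camera" (4x4, takes a point from camera to tool coordinates, whose origin is the TCP and whose axes are the tool frame's). Camera axes: x right, y down, z forward; pixel columns grow to the right and rows downward; lengths in m; the calibration is good to about 2 mm. A picture is of the moment at which its call begins: read the wrist's pose just before it. There is no depth.
- bot.job_done(): hands the job in, once; it reports no verdict.
Trained networks look in a picture, given as the dict that the camera call returned (one of the last four; its "shot" number tells which), for a name from the list of things; names that differ only in an ending like _2 or _b are one class to them, and where a whole thing is asked for, a point or a joint stands for the part that bears it (a point fixed in the world has none). Each returns a list of dicts, best first, with "conf" (0 to 1); they miss things now and then, are a little off and sometimes report something else, mostly with a low value. They report only what shows in the picture. A call takes as long as a camera call.
- bot.look_for(name, picture): "bbox" ([left, top, width, height] as shares, 0 to 1, of the picture: columns of its width, rows of its height, round what is visible of it).
- bot.tip_of(name, picture): "centre" ([column, row] as shares, 0 to 1, of the picture: columns of its width, rows of its height: a listed point, or the origin of a listed thing).
The state is a dict: "time": time; "q": joint angles; "qd": joint speeds; "joint_efforts": joint torques, N m; "ee_pos": TCP position; "tcp_rot": TCP orientation; "wrist_force": force on the tool from outside, world axes, zero at the start; "torque": the same for the moment, N m; "opening": finger opening in m.
Only numpy, scipy, OpenCV 4.12 (cv2) and the standard library are available. Lean on these libraries where they do the work, as an engineer would, in place of code of your own. Each camera call takes 0.05 s, during which the arm holds its last target.

## Task

Press the red key to halt the incubator, then lift the smoky hood off it and stand it flat on the blue mat. Stand every culture jar on the bench (amber, white cap) upright inside the incubator's tray, then put the hood back over the tray so that it sits flat on the base. Finally press blue, then yellow, then green, each alone, fully down and released, and leave the bottles, dishes, stamper and marker where they are.

Things in the scene. Friction and masses are not known exactly. Their poses are not given: they have to be found in the camera images.
- incubator: Fixed white bench incubator: base block 200 x 200 x 45 mm, carrying a black tray floor 142 x 142 mm inside, its surface 51 mm above the origin, with a steel lip round it (150 mm over the outside) whose top is 59 mm above the origin. Origin: centre of the underside, on the bench; z up, x and y along the sides. It may stand left or right; its place and yaw vary.
- hood: Loose smoky-blue see-through hood, 170 x 170 x 64 mm, open below (inside 162 x 162 mm, 60 mm deep; walls 4 mm), 0.25 to 0.5 kg. It starts on the incubator, its walls standing on the base block around the tray lip with 6 mm play on every side; its origin is then 45 mm above the incubator's. On top a black bar handle. Origin: centre of its open lower rim; z up through the top, y along the handle.
- hood_grip (a point): Centre of the black handle bar on the hood, 93 mm above the hood's lower rim: the bar is 14 mm wide (hood's x), 80 mm long (hood's y), 14 mm tall, with 22 mm of space below it down to the hood's top between two end posts. The bar's underside is 86 mm and its top 100 mm above the lower rim.
- mat: Blue mat fixed to the bench, 220 x 220 x 3 mm, on the other side of the bench from the incubator. Origin: centre of the underside; top 3 mm above it; z up.
- console: Fixed grey keypad console with a black face, 75 x 215 x 30 mm, nearest the robot in the middle. Origin: centre of the underside; y along the row of keys. It carries four round spring keys in a row, 48 mm apart, whose order of colours varies.
- key_red (a joint): Travel of the red key (halts the incubator): 0 up, grows to 0.006 m fully down; it counts as pressed above 0.004. Fully down takes 5 N; it springs back when let go.
- key_red_top (a point): Centre of the top of the red key (round, 26 mm across, pressed straight down). The point moves with the key.
- key_blue (a joint): Travel of the blue key (selects the programme): 0 up, grows to 0.006 m fully down; it counts as pressed above 0.004. Fully down takes 5 N; it springs back when let go.
- key_blue_top (a point): Centre of the top of the blue key (round, 26 mm across, pressed straight down). The point moves with the key.
- key_yellow (a joint): Travel of the yellow key (sets the time): 0 up, grows to 0.006 m fully down; it counts as pressed above 0.004. Fully down takes 5 N; it springs back when let go.
- key_yellow_top (a point): Centre of the top of the yellow key (round, 26 mm across, pressed straight down). The point moves with the key.
- key_green (a joint): Travel of the green key (starts the run): 0 up, grows to 0.006 m fully down; it counts as pressed above 0.004. Fully down takes 5 N; it springs back when let go.
- key_green_top (a point): Centre of the top of the green key (round, 26 mm across, pressed straight down). The point moves with the key.
- jar0: Culture jar, amber with a white cap and a narrow white label band: upright cylinder 40 mm in diameter, 42 mm tall, 40 to 85 g. Origin: centre of the underside; z up through the cap. Two to four jars are present, standing on the bench between console and far edge; the rest are absent (None).
- jar1: Culture jar, amber with a white cap and a narrow white label band: upright cylinder 40 mm in diameter, 42 mm tall, 40 to 85 g. Origin: centre of the underside; z up through the cap. Two to four jars are present, standing on the bench between console and far edge; the rest are absent (None).
- jar2: Culture jar, amber with a white cap and a narrow white label band: upright cylinder 40 mm in diameter, 42 mm tall, 40 to 85 g. Origin: centre of the underside; z up through the cap. Two to four jars are present, standing on the bench between console and far edge; the rest are absent (None).
- jar3: Culture jar, amber with a white cap and a narrow white label band: upright cylinder 40 mm in diameter, 42 mm tall, 40 to 85 g. Origin: centre of the underside; z up through the cap. Two to four jars are present, standing on the bench between console and far edge; the rest are absent (None).
- marker: Bystander, to be left alone. Blue and white marker pen lying on the bench among the jars, 120 mm long, 11 mm thick; origin at the middle of its underside, x along it.
- dropper_a: Bystander, to be left alone. Black dropper bottle, 32 mm diameter, 77 mm tall; origin under its centre.
- dropper_b: Bystander, to be left alone. Amber dropper bottle, 32 mm diameter, 77 mm tall; origin under its centre.
- dishes: Bystander, to be left alone. Stack of three clear dishes, 88 mm diameter, 42 mm tall; origin under its centre.
- stamper: Bystander, to be left alone. White and black hand stamper, 50 x 60 x 58 mm; origin under its centre.

How it is judged:
By the outcome, as a careful person would: the job done as asked, in the order asked, and still so for the second after the job is handed in, with the robot touching nothing.
Of jar0, jar1, jar2, jar3 only 2 to 4 are there at a start; the rules pass over those that are not, and their reading is None.
At some moment in a run one of jar0, jar1, jar2, jar3 may be knocked a few centimetres aside while the robot is not near it.
It also fails if it takes over 210 s, if anything falls off the work surface, if the arm or the gripper's body presses on something with over 40 N, if the wrist force passes 120 N, or if a joint passes its speed limit or range.

## Working session

There is one attempt and no reset: what is moved stays moved. The work goes in short steps, Python scripts to look and compute and a shell command to move; the robot and the scene stay as the last step left them, time stands still between calls to the robot, and variables do not carry over. Pictures are saved under pics/ and viewed, and the job is handed in when it is done.

```bash
mkdir -p pics; ls; python3 - <<'E'
from workcell import bot
import cv2
print(bot.get_obs())
for n in ["scene","top","wrist"]:
    c=bot.camera(n); cv2.imwrite(f"pics/{n}0.png",c["frame"][:,:,::-1])
    print(n,{k:v for k,v in c.items() if k!="frame"})
E
```

```text
pics
{'time': 0.0, 'q': array([-6.96127822e+01,  5.01269914e+00,  1.00354316e+01,  9.50976671e+01,
        2.23813076e-03,  8.99999496e+01]), 'qd': array([ 0.03981185, -0.00946086,  0.01544694,  0.01192822, -0.05562165,
       -0.02426354]), 'joint_efforts': array([ 1.54464287e-03, -5.20382488e+01,  4.64815843e+01,  1.60000124e-02,
        9.64480660e-05,  1.02118793e-06]), 'ee_pos': array([ 0.19154578, -0.51537317,  0.24957645]), 'tcp_rot': array([-91.71083943,  89.925032  , 108.67642723]), 'wrist_force': array([-0.53496238, -0.35619361, -0.79093096]), 'torque': array([ 0.09539886, -0.02466162,  0.02340954]), 'opening': 0.085451740131909}
scene {'fx': 387.6809304514027, 'fy': 387.6809304514027, 'cx': 282.3354702497635, 'cy': 207.8231606481858, 'k1': -0.005057031925065119, 'R': array([[-0.41128185,  0.91144011,  0.01114322],
       [ 0.73886322,  0.34051683, -0.58148897],
       [-0.53378683, -0.23092254, -0.81347797]]), 't': array([ 0.23900534, -0.3389782 ,  1.10489199]), 'shot': 1}
top {'fx': 498.794920544836, 'fy': 498.794920544836, 'cx': 284.5803094667512, 'cy': 211.71847921487122, 'k1': 0.018451989017834774, 'R': array([[ 0.00925067, -0.99944762,  0.0319199 ],
       [-0.99169057, -0.01326561, -0.12796027],
       [ 0.12831303, -0.03047095, -0.9912655 ]]), 't': array([-0.02839034,  0.58997071,  1.03272223]), 'shot': 2}
wrist {'fx': 351.88100217144415, 'fy': 351.88100217144415, 'cx': 277.13599691700546, 'cy': 209.69623829753104, 'k1': -0.08597840192373714, 'tool_from_camera': array([[-3.00380617e-04, -2.86205321e-01,  9.58168265e-01,
        -1.22528411e-01],
       [ 9.99999351e-01,  9.66739951e-04,  6.02260127e-04,
         8.92477079e-05],
       [-1.09866959e-03,  9.58167824e-01,  2.86204845e-01,
        -7.35073727e-02],
       [ 0.00000000e+00,  0.00000000e+00,  0.00000000e+00,
         1.00000000e+00]]), 'shot': 3}
```

View pics/scene0.png

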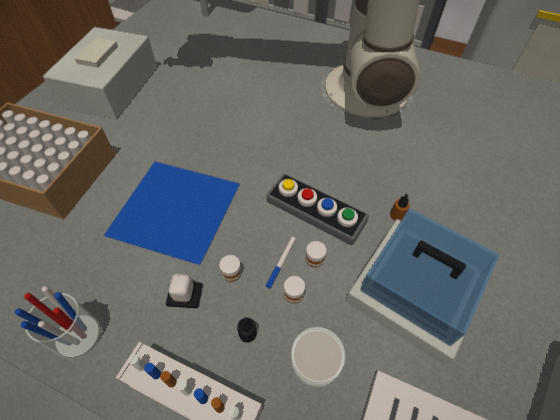

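View pics/top0.png

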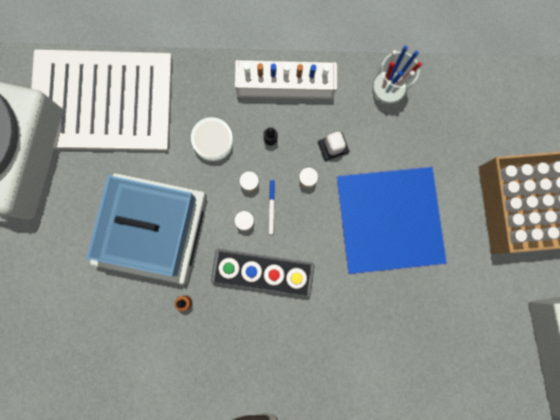

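View pics/wrist0.png

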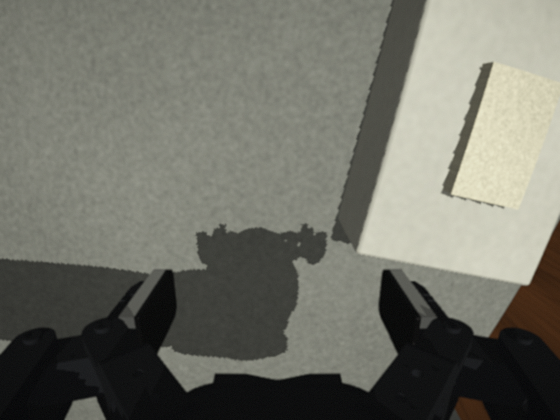

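The pictures show three jars, at top-view px (249,181), (308,177) and (244,221). The incubator with its hood is at the left (~(150,225)), the mat at the right (~(391,220)), and the keys run green, blue, red, yellow from left to right at about (229..297, 268..279).

```bash
cat > h.py <<'E'
import numpy as np, cv2
from scipy.spatial.transform import Rotation as Ro
from scipy.optimize import least_squares
from workcell import bot
W,H=560,420
def pose():
    o=bot.get_obs(); return np.array(o["ee_pos"]),Ro.from_euler("xyz",o["tcp_rot"],degrees=True).as_matrix(),o
def cam(name,save=None):
    p,R,o=pose(); c=bot.camera(name)
    if name=="wrist":
        T=np.eye(4);T[:3,:3]=R;T[:3,3]=p
        M=np.linalg.inv(T@c["tool_from_camera"]); c["Rw"],c["tw"]=M[:3,:3],M[:3,3]
    else: c["Rw"],c["tw"]=c["R"],c["t"]
    if save: cv2.imwrite(f"pics/{save}.png",c["frame"][:,:,::-1])
    return c
def proj(c,X):
    X=np.atleast_2d(X);v=X@c["Rw"].T+c["tw"];s=v[:,:2]/v[:,2:];r2=(s**2).sum(1,keepdims=True);s=s*(1+c["k1"]*r2)
    return s*[c["fx"],c["fy"]]+[c["cx"],c["cy"]]
def ray(c,px):
    d=(np.array(px,float)-[c["cx"],c["cy"]])/[c["fx"],c["fy"]];s=d.copy()
    for _ in range(10): s=d/(1+c["k1"]*(s@s))
    return -c["Rw"].T@c["tw"], c["Rw"].T@np.array([s[0],s[1],1.])
def atz(c,px,z):
    o,d=ray(c,px);return o+d*(z-o[2])/d[2]
def tri(obs):
    A=np.zeros((3,3));b=np.zeros(3);L=[]
    for c,px in obs:
        o,d=ray(c,px);d/=np.linalg.norm(d);P=np.eye(3)-np.outer(d,d);A+=P;b+=P@o;L.append((P,o))
    X=np.linalg.solve(A,b);return X,[float(np.linalg.norm(P@(X-o))) for P,o in L]
def tips(name,c,n=6):
    return [(np.round(np.array(r["centre"])*[W,H],1),round(r["conf"],2)) for r in bot.tip_of(name,c)[:n]]
def boxes(name,c,n=6):
    return [(np.round(np.array(r["bbox"])*[W,H,W,H],1),round(r["conf"],2)) for r in bot.look_for(name,c)[:n]]
E
python3 - <<'E'
from h import *
t=cam("top"); s=cam("scene")
for n in ["incubator","hood","hood_grip","mat","console","key_red_top","key_blue_top","key_yellow_top","key_green_top"]:
    a=tips(n,t,2);b=tips(n,s,2);print(n,a,b)
    if a and b: print("   ",*[np.round(v,4) for v in tri([(t,a[0][0]),(s,b[0][0])])])
for n in ["jar0","marker","dropper_a","dishes","stamper"]:
    print(n,tips(n,t),tips(n,s))
    if n=="jar0":print(boxes(n,t),boxes(n,s))
E
```

```text
incubator [(array([246.7, 272.3]), 0.42), (array([337.2, 143.3]), 0.15)] []
hood [(array([145.1, 228.3]), 0.63)] [(array([423.7, 282.4]), 0.65)]
    [0.5508 0.2727 0.0396] [0.0002 0.0002]
hood_grip [(array([133.4, 221.4]), 0.8)] [(array([438.9, 254.8]), 0.84), (array([314.8, 212.5]), 0.68)]
    [0.554  0.2672 0.1458] [0.002 0.002]
mat [(array([391.3, 217.2]), 0.81), (array([299.1, 280. ]), 0.6)] [(array([172.4, 206.9]), 0.61)]
    [ 0.5851 -0.2596  0.0118] [0.001 0.001]
console [(array([262.7, 275.2]), 0.7)] [(array([314.6, 210. ]), 0.62), (array([229.1, 272.7]), 0.62)]
    [ 4.55e-01  2.26e-02 -1.00e-04] [0.0011 0.0011]
key_red_top [(array([272.9, 272.5]), 0.67), (array([392.4, 217.4]), 0.61)] [(array([306.8, 192.4]), 0.67), (array([422.3, 280.5]), 0.35)]
    [0.4605 0.0015 0.0585] [0.0005 0.0005]
key_blue_top [(array([249.4, 271.4]), 0.7), (array([274.7, 270.1]), 0.41)] []
key_yellow_top [(array([295.2, 279. ]), 0.49)] [(array([288.1, 182.3]), 0.5)]
    [ 0.4478 -0.0459  0.0533] [0.0012 0.0012]
key_green_top [(array([228.2, 268.9]), 0.5)] [(array([349.1, 212.5]), 0.48)]
    [0.4667
[... 188 characters left out ...]
65), (array([291.4, 296.2]), 0.57)]
[(array([242.1, 170.3,  17.5,  22. ]), 0.58), (array([233.4, 212.8,  21.2,  17.9]), 0.52), (array([297.4, 168. ,  23.1,  22.6]), 0.5)] [(array([308.3, 241.6,  21. ,  24.1]), 0.69), (array([218.8, 256. ,  22.4,  22.8]), 0.68), (array([283.1, 277.5,  22.2,  24.9]), 0.68), (array([105.7, 161.6, 132.9, 102.9]), 0.51)]
marker [(array([270.8, 207.9]), 0.81)] [(array([281.5, 258.8]), 0.77)]
dropper_a [(array([185.9, 300.6]), 0.77), (array([270.7, 139.6]), 0.68)] [(array([246.3, 334.1]), 0.89), (array([396.2, 216.2]), 0.6)]
dishes [(array([213. , 141.5]), 0.93)] [(array([316.9, 359.3]), 0.67)]
stamper [(array([335.6, 147.5]), 0.91)] [(array([186.4, 295.4]), 0.94)]
```

```bash
python3 - <<'E'
from h import *
t=cam("top","top1"); s=cam("scene","scene1")
def seg(c,lo,hi,box):
    x0,y0,x1,y1=box;hsv=cv2.cvtColor(c["frame"],cv2.COLOR_RGB2HSV)
    m=cv2.inRange(hsv,np.array(lo),np.array(hi));k=np.zeros_like(m);k[y0:y1,x0:x1]=m[y0:y1,x0:x1]
    n,l,st,ce=cv2.connectedComponentsWithStats(k);i=1+np.argmax(st[1:,4]);return ce[i],st[i,4],(l==i)
tb=(205,240,320,305);sb=(260,165,380,250)
for n,lo,hi in [("red",(172,120,60),(180,255,255)),("red2",(0,120,60),(8,255,255)),("blue",(105,120,60),(125,255,255)),("yellow",(20,120,80),(35,255,255)),("green",(50,100,50),(85,255,255))]:
    a,na,_=seg(t,lo,hi,tb);b,nb,_=seg(s,lo,hi,sb)
    X,e=tri([(t,a),(s,b)]);print(n,a.round(1),na,b.round(1),nb,X.round(4),np.round(e,4))
# handle
a,na,m=seg(t,(0,0,0),(180,255,50),(105,205,170,245));b,nb,m2=seg(s,(0,0,0),(180,255,50),(400,230,475,285))
print("handle",a,na,b,nb,*tri([(t,a),(s,b)]))
for c,mm in((t,m),(s,m2)):
    print(cv2.minAreaRect(np.argwhere(mm)[:,::-1].astype(np.float32)))
# mat
a,na,m=seg(t,(105,150,60),(125,255,255),(320,150,460,285));b,nb,m2=seg(s,(105,150,60),(125,255,255),(90,150,250,270))
print("mat",a,b,*tri([(t,a),(s,b)]),atz(t,a,.003),atz(s,b,.003))
def quad(mm):
    c=max(cv2.findContours(mm.astype(np.uint8),0,1)[0],key=cv2.contourArea);return cv2.approxPolyDP(c,8,True)[:,0]
for c,mm in((t,m),(s,m2)):
    q=quad(mm);print(q.tolist(),[atz(c,p,.003)[:2].round(3).tolist() for p in q])
for n,i in(("top",t),("scene",s)):
    x0,y0=(70,160) if n=="top" else (340,200)
    cv2.imwrite(f"pics/crop_{n}.png",cv2.resize(i["frame"][y0:y0+150,x0:x0+200,::-1],None,fx=4,fy=4,interpolation=cv2.INTER_CUBIC))
E
```

```text
Traceback (most recent call last):
ValueError: attempt to get argmax of an empty sequence
```

```bash
sleep 1; ls pics
```

```text
scene0.png
scene1.png
top0.png
top1.png
wrist0.png
```

```bash
cat >> h.py <<'E'
def seg(c,lo,hi,box):
    x0,y0,x1,y1=box;hsv=cv2.cvtColor(c["frame"],cv2.COLOR_RGB2HSV);hsv[:,:,0]=(hsv[:,:,0].astype(int)+20)%180
    lo=((lo[0]+20),)+tuple(lo[1:]);hi=((hi[0]+20),)+tuple(hi[1:])
    m=cv2.inRange(hsv,np.array(lo),np.array(hi));k=np.zeros_like(m);k[y0:y1,x0:x1]=m[y0:y1,x0:x1]
    n,l,st,ce=cv2.connectedComponentsWithStats(k)
    if n<2: return np.zeros(2),0,l>9
    i=1+np.argmax(st[1:,4]);return ce[i],st[i,4],(l==i)
E
python3 - <<'E'
from h import *
t=cam("top","top1"); s=cam("scene","scene1")
tb=(205,240,320,305);sb=(260,165,380,250)
for n,lo,hi in [("red",(-10,120,60),(8,255,255)),("blue",(105,120,60),(125,255,255)),("yellow",(20,120,80),(35,255,255)),("green",(50,100,40),(85,255,255))]:
    a,na,_=seg(t,lo,hi,tb);b,nb,_=seg(s,lo,hi,sb)
    X,e=tri([(t,a),(s,b)]);print(n,a.round(1),na,b.round(1),nb,X.round(4),np.round(e,4))
A=(-20,0,0);B=(160,255,55)
a,na,m=seg(t,A,B,(105,205,170,245));b,nb,m2=seg(s,A,B,(400,230,475,285))
print("handle",a,na,b,nb,*tri([(t,a),(s,b)]))
for c,mm in((t,m),(s,m2)):
    print(cv2.minAreaRect(np.argwhere(mm)[:,::-1].astype(np.float32)))
a,na,m=seg(t,(105,150,60),(125,255,255),(320,150,460,285));b,nb,m2=seg(s,(105,150,60),(125,255,255),(90,150,250,270))
print("mat",a,b,*tri([(t,a),(s,b)]),atz(t,a,.003),atz(s,b,.003))
def quad(mm):
    c=max(cv2.findContours(mm.astype(np.uint8),0,1)[0],key=cv2.contourArea);return cv2.approxPolyDP(c,8,True)[:,0]
for c,mm in((t,m),(s,m2)):
    q=quad(mm);print(q.tolist(),[atz(c,p,.003)[:2].round(3).tolist() for p in q])
for n,i in(("top",t),("scene",s)):
    x0,y0=(70,160) if n=="top" else (340,200)
    cv2.imwrite(f"pics/crop_{n}.png",cv2.resize(i["frame"][y0:y0+150,x0:x0+200,::-1],None,fx=4,fy=4,interpolation=cv2.INTER_CUBIC))
E
```

```text
red [273.5 274.6] 89 [307.2 193.7] 108 [0.4561 0.0007 0.0487] [0.0001 0.0001]
blue [251.  271.3] 85 [327.  203.6] 107 [0.4624 0.0479 0.0477] [0.0002 0.0002]
yellow [296.2 278. ] 94 [288. 184.] 106 [ 0.4494 -0.0469  0.0488] [0.0001 0.0001]
green [228.4 267.8] 82 [347.7 214.1] 106 [0.4693 0.0954 0.0472] [0.0005 0.0005]
handle [136.4137931  223.52216749] 203 [440.09492635 257.81505728] 611 [0.55112755 0.26874694 0.13318787] [0.0018993498836199214, 0.001899349883619906]
((136.56459045410156, 223.69552612304688), (42.597652435302734, 5.09867525100708), 11.9761323928833)
((438.4772033691406, 259.69598388671875), (52.134681701660156, 17.54920196533203), 28.442928314208984)
mat [390.56739946 219.89447721] [173.69208139 212.10860505] [ 0.58228644 -0.26464174 -0.01472783] [0.0012219465529890233, 0.001221946552989109] [ 0.57962879 -0.25916715  0.003     ] [ 0.59153647 -0.25546419  0.003     ]
[[431, 168], [338, 177], [349, 272], [445, 262]] [[0.699, -0.353], [0.675, -0.142], [0.463, -0.165], [0.488, -0.378]]
[[154, 162], [104, 235], [199, 264], [238, 184]] [[0.488, -0.38], [0.702, -0.355], [0.677, -0.139], [0.463, -0.165]]
```

View pics/crop_top.png

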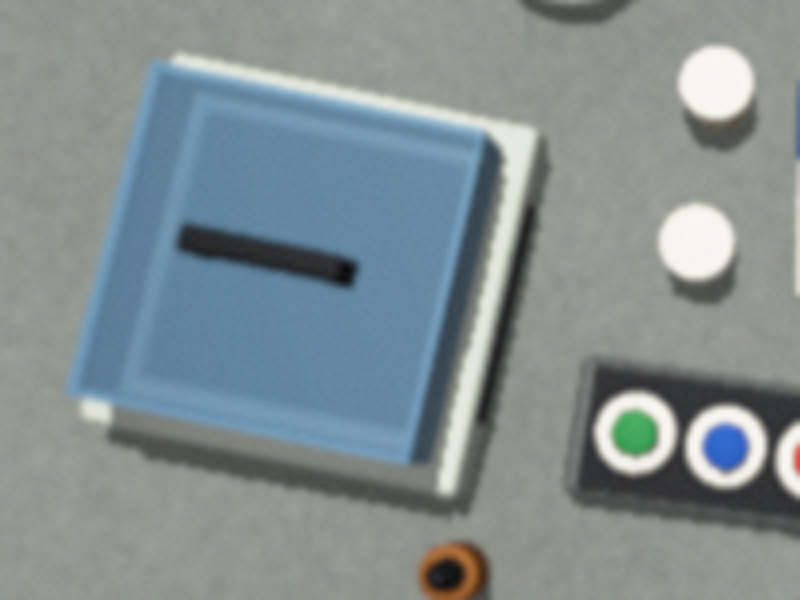

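View pics/crop_scene.png

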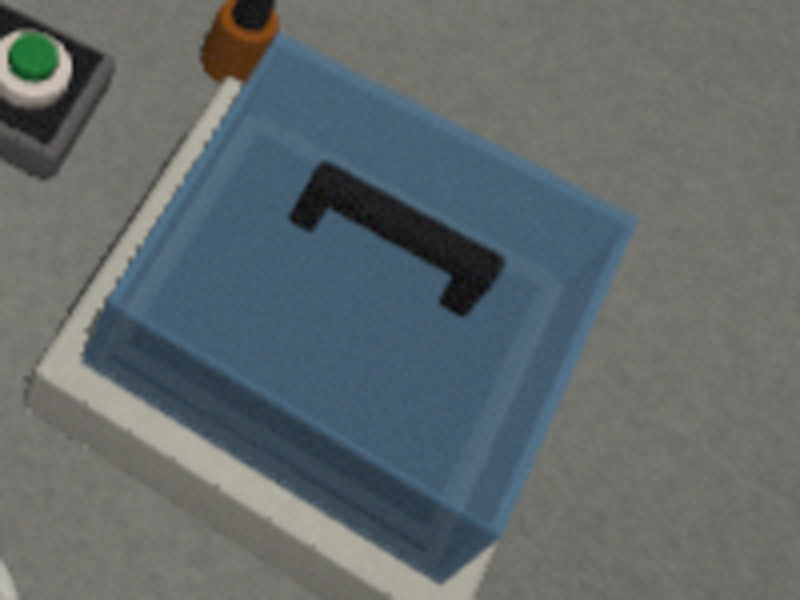

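```bash
python3 - <<'E'
from h import *
t=cam("top"); s=cam("scene")
f=lambda p,o:(np.array(p,float)+.5)/4-.5+o
T=f([[157,64],[489,130],[412,463],[72,397]],[70,160]);S=f([[498,535],[108,300],[278,35],[635,220]],[340,200])
B=f([[537,128],[455,497]],[70,160]); 
for a,b in zip(T,S): print(*[np.round(v,4) for v in tri([(t,a),(s,b)])])
# yaw: handle(y axis) along image right ~ -y
h=.085
C=np.array([[h,h],[h,-h],[-h,-h],[-h,h]])
def mod(p):
    c,q=np.cos(p[2]),np.sin(p[2]);return np.c_[C@np.array([[c,q],[-q,c]])+p[:2],np.full(4,p[3])]
for cams in ([(t,T)],[(s,S)],[(t,T),(s,S)]):
    r=least_squares(lambda p:np.concatenate([(proj(c,mod(np.r_[p,.109]))-o).ravel() for c,o in cams]),[.55,.27,0])
    print("hood",r.x[:2].round(4),np.degrees(r.x[2]).round(2),np.abs(r.fun).max().round(2))
r=least_squares(lambda p:np.concatenate([(proj(c,mod(p))-o).ravel() for c,o in [(t,T),(s,S)]]),[.55,.27,0,.1]);print(r.x)
print("base corners",[atz(t,p,.045)[:2].round(4) for p in B], atz(s,f([35,378],[340,200]),.045))
# jars tops by white segmentation
for c,n in((t,"t"),(s,"s")):
    g=cv2.inRange(cv2.cvtColor(c["frame"],cv2.COLOR_RGB2HSV),(0,0,185),(180,50,255))
    n_,l,st,ce=cv2.connectedComponentsWithStats(g)
    print(n,[(ce[i].round(1).tolist(),int(st[i,4])) for i in range(1,n_) if 60<st[i,4]<400])
E
```

```text
[0.6495 0.334  0.1072] [0.0014 0.0014]
[0.6179 0.168  0.1091] [0.0016 0.0016]
[0.4524 0.2004 0.1079] [0.0018 0.0018]
[0.4834 0.3666 0.1059] [0.0016 0.0016]
hood [0.5508 0.2651] -10.71 0.6
hood [0.5511 0.2683] -11.16 0.75
hood [0.5511 0.2671] -10.94 1.45
[ 0.55052377  0.26751012 -0.19082046  0.10677842]
base corners [array([0.6303, 0.1511]), array([0.4353, 0.1876])] [0.63320762 0.15289396 0.045     ]
t [([386.7, 89.6], 371), ([335.8, 140.3], 227), ([542.9, 167.7], 97), ([527.0, 169.1], 96), ([308.2, 176.1], 273), ([511.0, 170.5], 94), ([248.6, 180.0], 277), ([545.6, 183.7], 100), ([513.1, 186.3], 95), ([529.4, 185.1], 99), ([547.9, 199.8], 99), ([515.9, 202.7], 99), ([531.9, 201.1], 98), ([270.9, 216.0], 153), ([243.6, 219.8], 288), ([550.5, 216.0], 105), ([534.3, 217.3], 98), ([518.2, 218.8], 101), ([553.1, 232.3], 103), ([537.0, 233.7], 101), ([520.8, 235.2], 101), ([228.4, 267.4], 196), ([250.9, 270.8], 185), ([273.5, 274.4], 183), ([295.9, 277.7], 170), ([557.6, 312.7], 78)]
s [([287.5, 188.5], 65), ([307.2, 197.9], 72), ([326.4, 207.7], 76), ([346.8, 217.9], 78), ([285.5, 251.5], 86), ([315.9, 249.5], 247), ([229.1, 263.8], 268), ([178.0, 284.2], 226), ([294.0, 285.5], 302)]
```

```bash
cat >> h.py <<'E'
def Rt(th):
    c,s=np.cos(np.radians(th)),np.sin(np.radians(th));return np.array([[0,c,s],[0,s,-c],[-1,0,0.]])
def state():
    p,R,o=pose();print("t",round(o["time"],2),"pos",p.round(4),"theta",np.degrees(np.arctan2(R[1,1],R[0,1])).round(2),"tilt",np.degrees(np.arccos(-R[2,0])).round(2),"q6",o["q"][5].round(1),"F",o["wrist_force"].round(1),"open",round(o["opening"],4))
def go(target,th=None):
    p,R,o=pose()
    if th is None: Rd=R
    else:
        Rd=min([Rt(th),Rt(th+180)],key=lambda Q:Ro.from_matrix(R.T@Q).magnitude())
    rv=Ro.from_matrix(R.T@Rd).as_rotvec(degrees=True);d=R.T@(np.array(target)-p)
    print("rot",rv.round(2),"shift",d.round(4),"rows>=",max(np.linalg.norm(d)/.0625,np.linalg.norm(rv)/10.7).round(1))
E
python3 - <<'E'
from h import *
state()
for th in(90,-11,0): go([.456,.0007,.12],th)
E
```

```text
t 2.05 pos [ 0.1916 -0.5155  0.2503] theta -69.61 tilt 0.0 q6 90.0 F [ 0.1 -1.   0.3] open 0.0852
rot [20.39  0.   -0.  ] shift [ 0.1303 -0.3918 -0.4277] rows>= 9.5
rot [-58.61   0.     0.  ] shift [ 0.1303 -0.3918 -0.4277] rows>= 9.5
rot [-69.61   0.     0.  ] shift [ 0.1303 -0.3918 -0.4277] rows>= 9.5
```

```bash
python3 -m handwheel '[[-7,0,0,0.05,-0.045,-0.05,1],[-14,0,0,0.05,-0.09,-0.1,1],[-21,0,0,0.05,-0.135,-0.148,1],[-28,0,0,0.05,-0.18,-0.197,1],[-35,0,0,0.06,-0.225,-0.246,1],[-42,0,0,0.08,-0.27,-0.295,1],[-49,0,0,0.1,-0.315,-0.344,1],[-56,0,0,0.12,-0.355,-0.39,1],[-58.6,0,0,0.13,-0.392,-0.428,1],[-58.6,0,0,0.13,-0.392,-0.428,1],[-58.6,0,0,0.13,-0.392,-0.428,1]]' 30; python3 - <<'E'
from h import *
state()
c=cam("wrist","w1"); print(tips("key_red_top",c,2),proj(c,[.456,.0007,.0487]))
s=cam("scene","s1")
E
```

```text
time: 3.42
ee_pos: [0.4564, 0.0031, 0.1193]
tcp_rot: [-87.1, 89.9, 172.1]
wrist_force: [0.5, -0.9, -0.1]
opening: 0.0001
t 3.42 pos [0.4564 0.0031 0.1193] theta -10.79 tilt 0.09 q6 101.2 F [ 0.5 -0.9 -0.1] open 0.0001
[(array([281.3, 236.9]), 0.9)] [[276.26205318 238.72373061]]
```

View pics/w1.png

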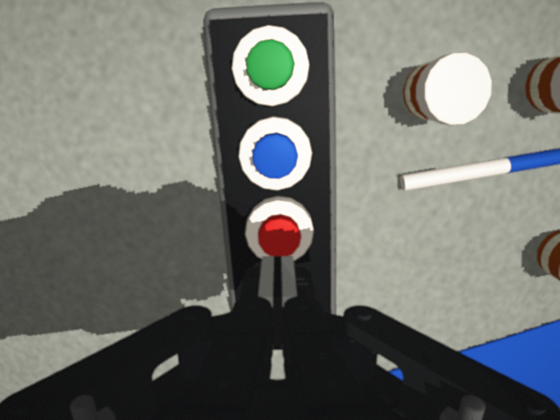

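View pics/s1.png

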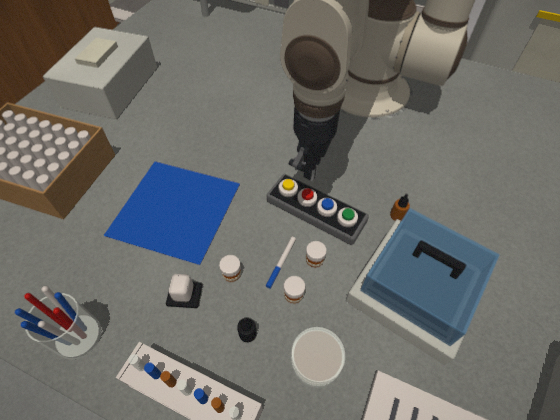

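```bash
python3 - <<'E'
from h import *
c=cam("wrist"); 
for n,lo,hi in [("blue",(105,120,60),(125,255,255)),("green",(50,100,40),(85,255,255))]:
    a,_,_=seg(c,lo,hi,(200,0,340,200));print(n,a,atz(c,a,.048))
go([.456,.0007,.066],-11)
E
python3 -m handwheel '[[0,0,0,0.02,0,-0.002,1],[0,0,0,0.04,0,-0.002,1],[0,0,0,0.05,0,-0.002,1],[0,0,0,0.05,0,-0.002,1]]'
python3 -m handwheel '[[0,0,0,0.003,0,0,1],[0,0,0,0.003,0,0,1]]'
python3 -m handwheel '[[0,0,0,0.002,0,0,1],[0,0,0,0.002,0,0,1]]'
```

```text
blue [273.62264151 150.60637606] [0.46410341 0.0487086  0.048     ]
green [268.38913525  59.26552106] [0.47060262 0.09600559 0.048     ]
rot [-0.07  0.   -0.02] shift [ 0.0547 -0.0002 -0.0005] rows>= 0.9
time: 4.12
ee_pos: [0.4564, 0.0022, 0.0704]
tcp_rot: [-25.0, 90.0, -126.1]
wrist_force: [-1.5, -0.3, 1.8]
opening: 0.0
time: 4.38
ee_pos: [0.457, 0.0027, 0.0679]
tcp_rot: [73.2, 89.9, -27.8]
wrist_force: [0.2, -1.8, 4.4]
opening: 0.0
time: 4.62
ee_pos: [0.457, 0.0028, 0.0656]
tcp_rot: [74.3, 89.9, -26.7]
wrist_force: [0.5, -4.2, 4.7]
opening: 0.0
```

```bash

python3 -m handwheel '[[0,0,0,0.002,0,0,1],[0,0,0,0.002,0,0,1]]'
python3 -m handwheel '[[0,0,0,0.002,0,0,1],[0,0,0,0.002,0,0,1]]'; python3 - <<'E'
from h import *
state();cam("scene","s2");cam("wrist","w2")
E
```

```text
time: 4.88
ee_pos: [0.4571, 0.0028, 0.0648]
tcp_rot: [86.8, 89.9, -14.2]
wrist_force: [-4.5, -3.9, 17.1]
opening: -0.0001
time: 5.12
ee_pos: [0.4573, 0.0028, 0.0645]
tcp_rot: [92.9, 89.8, -8.1]
wrist_force: [-11.3, -4.1, 32.7]
opening: 0.0001
t 5.12 pos [0.4573 0.0028 0.0645] theta -11.02 tilt 0.17 q6 101.4 F [-11.3  -4.1  32.7] open 0.0001
```

View pics/w2.png

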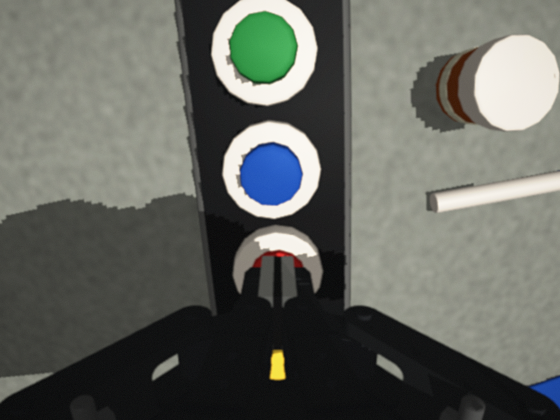

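```bash

python3 -m handwheel '[[0,0,0,-0.02,0,0,1],[0,0,0,-0.07,0,0,1],[0,0,0,-0.13,0,0,1],[0,0,0,-0.185,0,0,0],[0,0,0,-0.185,0,0,0]]'; python3 - <<'E'
from h import *
state();go([.551,.267,.25],-11)
cam("top","t2")
E
```

```text
time: 5.85
ee_pos: [0.4579, 0.0034, 0.2501]
tcp_rot: [110.9, 89.7, 9.9]
wrist_force: [-0.0, 0.8, -0.7]
opening: 0.0358
t 5.85 pos [0.4579 0.0034 0.2501] theta -10.99 tilt 0.34 q6 101.4 F [-0.   0.8 -0.7] open 0.0358
rot [ 0.01 -0.12 -0.32] shift [ 0.0009  0.0412 -0.2765] rows>= 4.5
```

```bash

python3 -m handwheel '[[0,0,0,0,0.01,-0.06,0],[0,0,0,0,0.02,-0.12,0],[0,0,0,0,0.028,-0.18,0],[0,0,0,0,0.036,-0.24,0],[0,-0.12,-0.32,0,0.041,-0.276,0],[0,-0.12,-0.32,0,0.041,-0.276,0]]'; python3 - <<'E'
from h import *
state();c=cam("wrist","w3");print(tips("hood_grip",c,2));print(proj(c,[.551,.267,.138]))
E
```

```text
time: 6.65
ee_pos: [0.5492, 0.2684, 0.2427]
tcp_rot: [-66.4, 89.4, -167.2]
wrist_force: [-0.2, -1.5, 0.8]
opening: 0.0427
t 6.65 pos [0.5492 0.2684 0.2427] theta -10.84 tilt 0.62 q6 126.8 F [-0.2 -1.5  0.8] open 0.0427
[(array([283.1, 215.4]), 0.91)]
[[280.6247339  217.85085516]]
```

View pics/w3.png

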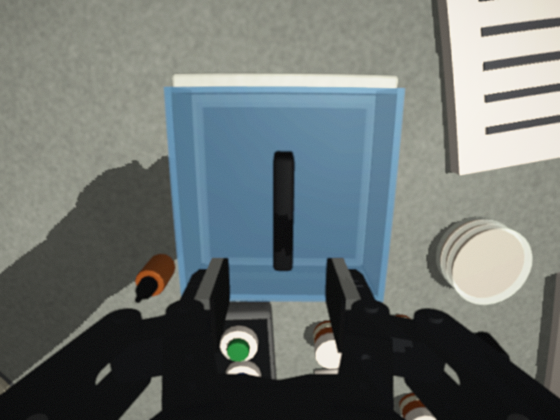

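```bash

python3 -m handwheel '[[0,0,0,0,0,0,0],[0,0,0,0,0,0,0]]'; python3 - <<'E'
from h import *
state();c=cam("wrist");
a,n,m=seg(c,(-20,0,0),(160,255,55),(240,100,330,272));r=cv2.minAreaRect(np.argwhere(m)[:,::-1].astype(np.float32));print(r)
A,B=atz(c,[284,153],.145),atz(c,[284,268],.145);print(A,B,(A+B)/2,np.linalg.norm(A-B))
for p in ([168,88],[404,88],[172,76],[396,78]):print(atz(c,p,.109),atz(c,p,.045))
go([.551,.267,.14],-11)
E
```

```text
time: 7.0
ee_pos: [0.5495, 0.2652, 0.2466]
tcp_rot: [-71.2, 89.7, -172.2]
wrist_force: [0.6, -0.4, 0.0]
opening: 0.0432
t 7.0 pos [0.5495 0.2652 0.2466] theta -11.08 tilt 0.32 q6 126.8 F [ 0.6 -0.4  0. ] open 0.0432
((280.9999694824219, 204.99996948242188), (17.999996185302734, 115.99998474121094), 0.0)
[0.56224844 0.30706993 0.145     ] [0.54734497 0.22813125 0.145     ] [0.55479671 0.26760059 0.145     ] 0.08033323401652152
[0.48953095 0.36395031 0.109     ] [0.47103581 0.37057638 0.045     ]
[0.65455474 0.33206126 0.109     ] [0.67668568 0.33083678 0.045     ]
[0.49446588 0.3712838  0.109     ] [0.47718563 0.37971525 0.045     ]
[0.64963311 0.33985474 0.109     ] [0.67055242 0.34054888 0.045     ]
rot [-0.07  0.1   0.3 ] shift [ 0.1066  0.0016 -0.0022] rows>= 1.7
```

```bash

python3 -m handwheel '[[0,0,0.3,0.04,0.002,-0.002,0],[0,0,0.3,0.085,0.002,-0.002,0],[0,0,0.3,0.107,0.002,-0.002,0],[0,0,0.3,0.107,0.002,-0.002,0],[0,0,0.3,0.107,0.002,-0.002,0]]'; python3 - <<'E'
from h import *
state();cam("wrist","w4");cam("scene","s4")
E
```

```text
time: 7.68
ee_pos: [0.5518, 0.2675, 0.1409]
tcp_rot: [50.1, 89.9, -50.9]
wrist_force: [0.1, -0.6, 0.3]
opening: 0.0429
t 7.67 pos [0.5518 0.2675 0.1409] theta -11.03 tilt 0.09 q6 126.9 F [ 0.1 -0.6  0.3] open 0.0429
```

View pics/w4.png

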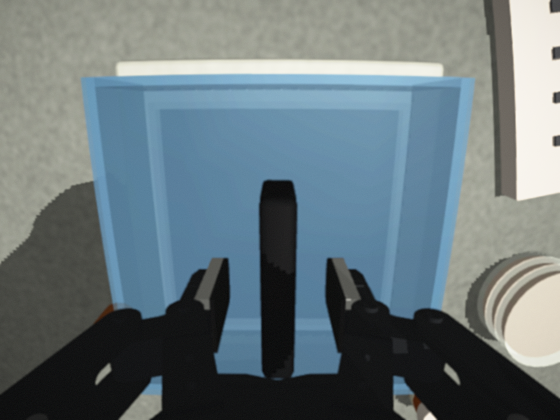

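View pics/s4.png

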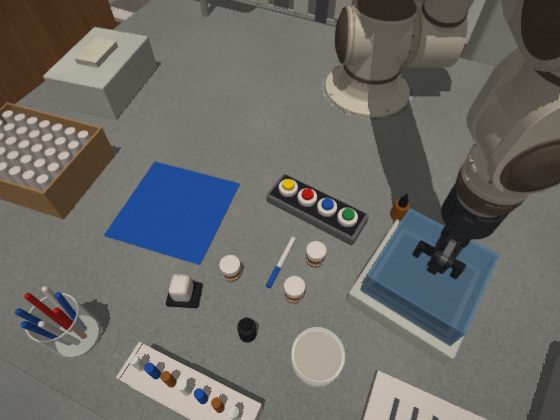

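```bash

python3 -m handwheel '[[0,0,0,0,0,0,1],[0,0,0,0,0,0,1],[0,0,0,0,0,0,1],[0,0,0,0,0,0,1],[0,0,0,0,0,0,1]]' 80; python3 - <<'E'
from h import *
state();cam("wrist","w5");go([.551,.267,.141])
E
```

```text
time: 8.4
ee_pos: [0.5517, 0.2677, 0.1402]
tcp_rot: [39.7, 89.9, -61.3]
wrist_force: [0.7, -0.2, 6.2]
opening: 0.0126
t 8.4 pos [0.5517 0.2677 0.1402] theta -11.02 tilt 0.09 q6 126.9 F [ 0.7 -0.2  6.2] open 0.0126
rot [0. 0. 0.] shift [-0.0008 -0.0006  0.0008] rows>= 0.0
```

View pics/w5.png

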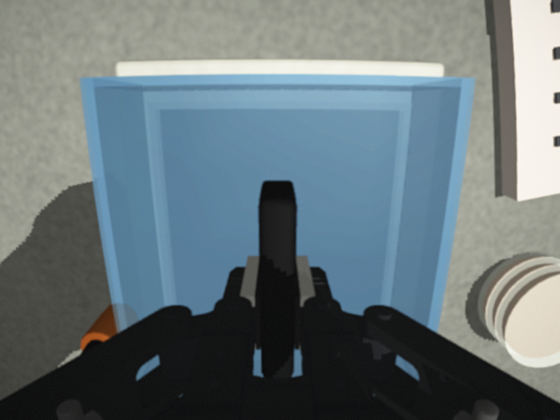

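```bash

python3 -m handwheel '[[0,0,0,-0.01,0,0,1],[0,0,0,-0.02,0,0,1],[0,0,0,-0.04,0,0,1],[0,0,0,-0.07,0,0,1],[0,0,0,-0.1,0,0,1],[0,0,0,-0.13,0,0,1],[0,0,0,-0.13,0,0,1],[0,0,0,-0.13,0,0,1]]'; python3 - <<'E'
from h import *
state();cam("wrist","w6");cam("scene","s6");go([.5813,-.2595,.27],6.8)
E
```

```text
time: 9.45
ee_pos: [0.5513, 0.2678, 0.268]
tcp_rot: [-26.6, 89.8, -127.6]
wrist_force: [0.3, 0.3, -4.6]
opening: 0.0121
t 9.45 pos [0.5513 0.2678 0.268 ] theta -11.01 tilt 0.19 q6 127.0 F [ 0.3  0.3 -4.6] open 0.0121
rot [-17.81   0.18   0.17] shift [-0.001   0.1304  0.5116] rows>= 8.4
```

View pics/s6.png

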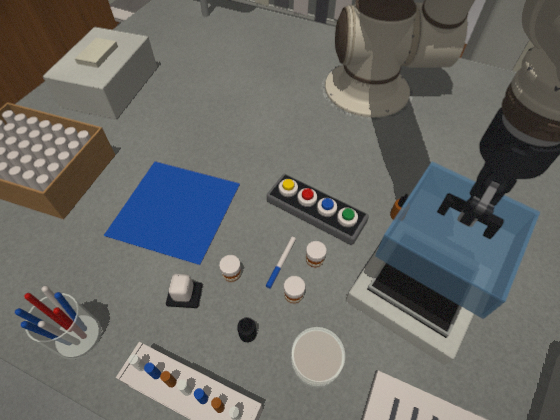

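View pics/w6.png

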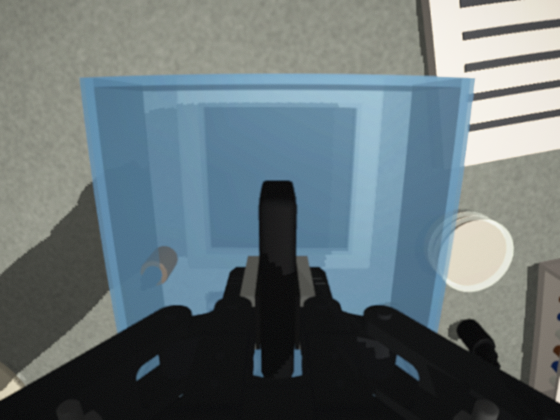

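```bash

python3 -m handwheel '[[-1,0,0,0,0.005,0.02,1],[-2,0,0,0,0.015,0.06,1],[-3.5,0,0,0,0.026,0.1,1],[-5,0,0,0,0.036,0.14,1],[-6.5,0,0,0,0.047,0.185,1],[-8,0,0,0,0.058,0.23,1],[-9.5,0,0,0,0.069,0.275,1],[-11,0,0,0,0.08,0.32,1],[-12.5,0,0,0,0.092,0.365,1],[-14,0,0,0,0.103,0.41,1],[-15.5,0,0,0,0.115,0.455,1],[-17,0,0,0,0.126,0.495,1],[-17.8,0.18,0.17,0,0.13,0.512,1],[-17.8,0.18,0.17,0,0.13,0.512,1],[-17.8,0.18,0.17,0,0.13,0.512,1],[-17.8,0.18,0.17,0,0.13,0.512,1]]'; python3 - <<'E'
from h import *
state();cam("wrist","w7");cam("scene","s7");cam("top","t7");go([.5813,-.2595,.11],6.8)
E
```

```text
time: 11.55
ee_pos: [0.5812, -0.2587, 0.2703]
tcp_rot: [111.7, 89.9, 28.5]
wrist_force: [0.0, 1.3, -2.7]
opening: 0.0124
t 11.55 pos [ 0.5812 -0.2587  0.2703] theta 6.84 tilt 0.14 q6 59.1 F [ 0.   1.3 -2.7] open 0.0124
rot [ 0.03 -0.04 -0.15] shift [ 0.1605 -0.0005  0.0006] rows>= 2.6
```

View pics/w7.png

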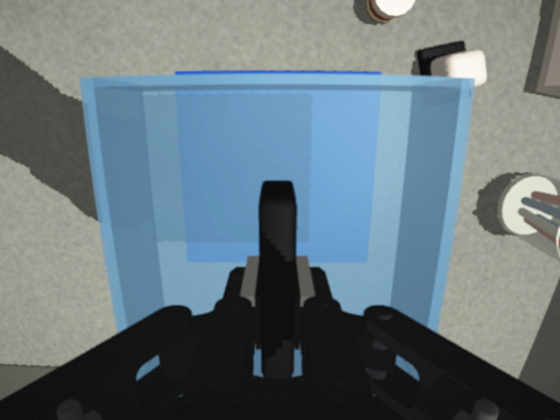

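View pics/t7.png

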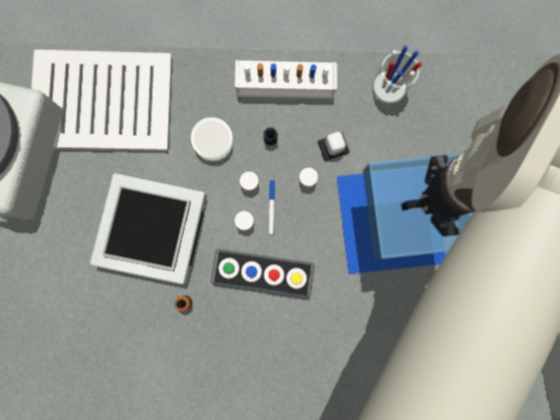

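```bash

python3 -m handwheel '[[0,0,0,0.03,0,0,1],[0,0,0,0.07,0,0,1],[0,0,-0.15,0.11,0,0,1],[0,0,-0.15,0.14,0,0,1],[0,0,-0.15,0.16,0,0,1],[0,0,-0.15,0.167,0,0,1],[0,0,-0.15,0.167,0,0,1],[0,0,-0.15,0.167,0,0,1]]'
python3 -m handwheel '[[0,0,0,0.002,0,0,1],[0,0,0,0.004,0,0,1],[0,0,0,0.004,0,0,1]]'
python3 - <<'E'
from h import *
state();cam("wrist","w8");cam("scene","s8")
E
```

```text
time: 12.7
ee_pos: [0.5821, -0.2596, 0.1046]
tcp_rot: [82.6, 89.9, -0.6]
wrist_force: [-0.2, -1.0, -2.6]
opening: 0.0125
time: 13.08
ee_pos: [0.5815, -0.2595, 0.0991]
tcp_rot: [-153.7, 89.9, 123.1]
wrist_force: [-0.0, -0.4, -3.0]
opening: 0.0127
t 13.07 pos [ 0.5815 -0.2595  0.0991] theta 6.78 tilt 0.06 q6 59.2 F [-0.  -0.4 -3. ] open 0.0127
```

View pics/s8.png

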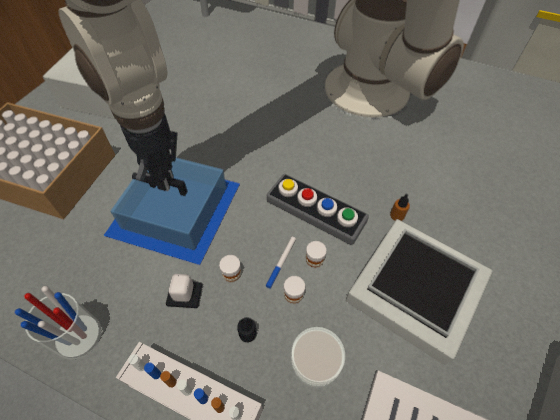

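```bash

python3 -m handwheel '[[0,0,0,0.001,0,0,1],[0,0,0,0.002,0,0,1],[0,0,0,0.002,0,0,1]]'
python3 -m handwheel '[[0,0,0,0.001,0,0,1],[0,0,0,0.001,0,0,1]]'

```

```text
time: 13.55
ee_pos: [0.5816, -0.2595, 0.0982]
tcp_rot: [121.7, 90.0, 38.5]
wrist_force: [-3.5, 1.6, 5.9]
opening: 0.0128
time: 13.8
ee_pos: [0.5816, -0.2595, 0.0982]
tcp_rot: [88.0, 89.9, 4.8]
wrist_force: [-5.2, 3.9, 11.6]
opening: 0.0124
```

Contact. Open and rise.

```bash

python3 -m handwheel '[[0,0,0,0,0,0,0],[0,0,0,0,0,0,0],[0,0,0,0,0,0,0],[0,0,0,-0.04,0,0,0],[0,0,0,-0.1,0,0,0],[0,0,0,-0.15,0,0,0],[0,0,0,-0.15,0,0,0],[0,0,0,-0.15,0,0,0]]'
python3 - <<'E'
from h import *
state();cam("wrist","w9");t=cam("top","t9");s=cam("scene","s9")
def wh(c):
    g=cv2.inRange(cv2.cvtColor(c["frame"],cv2.COLOR_RGB2HSV),(0,0,185),(180,50,255))
    n_,l,st,ce=cv2.connectedComponentsWithStats(g);return [(ce[i].round(1).tolist(),int(st[i,4])) for i in range(1,n_) if 200<st[i,4]<360]
print(wh(t),wh(s))
for a,b in [((308.2,176.1),(229.1,263.8)),((248.6,180.),(294,285.5)),((243.6,219.8),(315.9,249.5))]:
    print(*[np.round(v,4) for v in tri([(t,a),(s,b)])])
print("marker ends",atz(t,[272,180],.008),atz(t,[271,235],.008))
E
```

```text
time: 14.8
ee_pos: [0.5817, -0.2596, 0.2455]
tcp_rot: [-145.1, 89.9, 131.6]
wrist_force: [0.7, 0.0, -0.2]
opening: 0.0428
t 14.8 pos [ 0.5817 -0.2596  0.2455] theta 6.79 tilt 0.08 q6 59.2 F [ 0.7  0.  -0.2] open 0.0428
[([335.8, 140.3], 229), ([308.3, 176.1], 274), ([248.5, 180.0], 277), ([243.6, 219.8], 288)] [([69.9, 60.6], 353), ([316.0, 249.3], 267), ([229.3, 263.6], 289), ([178.1, 283.9], 281), ([294.1, 285.4], 323)]
[ 0.6679 -0.0717  0.0424] [0.0003 0.0003]
[0.6574 0.0568 0.0423] [0.0004 0.0004]
[0.5711 0.0658 0.0427] [0.0003 0.0003]
marker ends [0.66496757 0.00601139 0.008     ] [0.54229633 0.00667391 0.008     ]
```

View pics/w9.png

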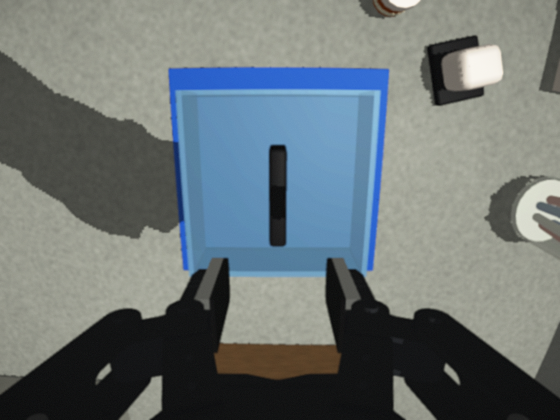

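View pics/s9.png

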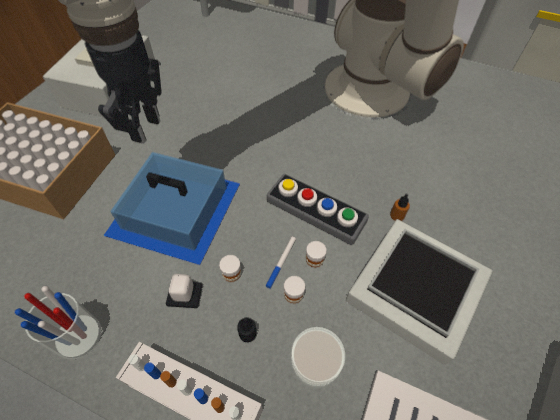

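```bash

python3 - <<'E'
from h import *
t=cam("top");s=cam("scene")
def quad(mm):
    c=max(cv2.findContours(mm.astype(np.uint8),0,1)[0],key=cv2.contourArea);return cv2.approxPolyDP(c,7,True)[:,0],cv2.minAreaRect(c)
for c,b in((t,(95,180,200,280)),(s,(350,220,495,350))):
    a,n,m=seg(c,(-20,0,0),(160,255,50),b);q,r=quad(m);print(a,n,r);X=[atz(c,p,.053)[:2] for p in q];print(np.round(X,4).tolist(),"mean",np.mean(X,0))
st=boxes("stamper",t,1)[0][0];print("stamper",st,[atz(t,p,.0)[:2].round(3).tolist() for p in ([st[0],st[1]+st[3]],[st[0]+st[2],st[1]+st[3]],[st[0],st[1]])])
for n in("dropper_a","dishes","stamper"):
    for p,_ in tips(n,t,2): print(n,atz(t,p,0)[:2].round(3))
go([.668,-.072,.15],50)
cv2.imwrite("pics/st.png",cv2.resize(t["frame"][110:260,210:400,::-1],None,fx=4,fy=4,interpolation=2))
E
```

```text
[145.71978281 227.21104816] 4236 ((145.47348022460938, 227.1260223388672), (66.79889678955078, 65.25382232666016), 11.888657569885254)
[[0.6298, 0.3213], [0.4995, 0.3453], [0.4739, 0.2172], [0.6062, 0.191]] mean [0.55234566 0.26868313]
[424.35951201 280.73617995] 5246 ((425.953125, 280.1131286621094), (86.9389877319336, 64.65999603271484), 31.46414566040039)
[[0.4722, 0.2123], [0.6027, 0.1861], [0.6296, 0.3232], [0.4979, 0.3484]] mean [0.55061133 0.26749421]
stamper [321.7 128.9  26.9  27.7] [[0.722, -0.106], [0.723, -0.167], [0.787, -0.106]]
dropper_a [0.761 0.006]
dropper_a [0.394 0.194]
dishes [0.748 0.136]
stamper [ 0.747 -0.141]
rot [-4.321e+01 -7.000e-02  1.000e-02] shift [ 0.0961  0.1081 -0.1759] rows>= 4.0
```

View pics/st.png

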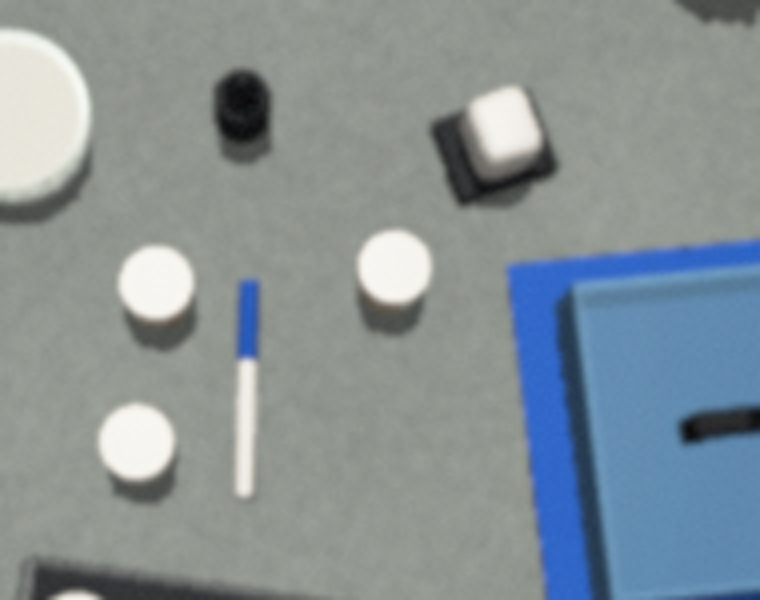

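```bash

python3 -m handwheel '[[-8.6,0,0,0.0,0.02,-0.04,-0.46],[-17.2,0,0,0.02,0.05,-0.08,-0.46],[-25.8,0,0,0.05,0.075,-0.125,-0.46],[-34.4,0,0,0.08,0.1,-0.165,-0.46],[-43.2,0,0,0.096,0.108,-0.176,-0.46],[-43.2,0,0,0.096,0.108,-0.176,-0.46],[-43.2,0,0,0.096,0.108,-0.176,-0.46]]'
python3 - <<'E'
from h import *
state();c=cam("wrist","w10");print(boxes("jar0",c));print(proj(c,[.668,-.072,.042]))
E
```

```text
time: 16.12
ee_pos: [0.6681, -0.0727, 0.1514]
tcp_rot: [71.3, 90.0, 31.0]
wrist_force: [-0.2, 0.2, 1.4]
opening: 0.0621
t 16.12 pos [ 0.6681 -0.0727  0.1514] theta 49.76 tilt 0.05 q6 34.0 F [-0.2  0.2  1.4] open 0.0621
[(array([249.5, 172.6,  59. ,  62.5]), 0.91), (array([377.9,  46.1,  76.9,  63.5]), 0.73)]
[[276.93861908 213.28297808]]
```

View pics/w10.png

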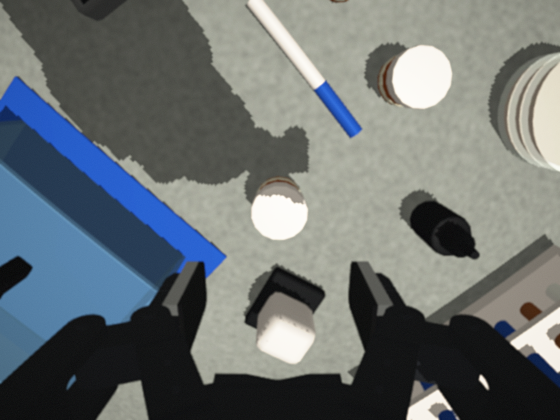

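```bash

python3 - <<'E'
from h import *
c=cam("wrist");print(atz(c,[279,210],.042));go([.668,-.0715,.03],50)
E
python3 -m handwheel '[[0,0,0,0.04,0.001,-0.001,-0.46],[0,0,0,0.08,0.001,-0.001,-0.46],[0,0,0,0.11,0.001,-0.001,-0.46],[0,0,0,0.121,0.001,-0.001,-0.46],[0,0,0,0.121,0.001,-0.001,-0.46],[0,0,0,0.121,0.001,-0.001,-0.46]]'
python3 - <<'E'
from h import *
state();c=cam("wrist","w11")
E
```

```text
[ 0.66739077 -0.06978632  0.042     ]
rot [-0.18  0.05 -0.07] shift [ 0.1218  0.0009 -0.0012] rows>= 1.9
time: 17.02
ee_pos: [0.6688, -0.0708, 0.0313]
tcp_rot: [50.5, 89.9, 10.5]
wrist_force: [1.2, -0.5, 0.3]
opening: 0.0626
t 17.02 pos [ 0.6688 -0.0708  0.0313] theta 49.96 tilt 0.13 q6 34.0 F [ 1.2 -0.5  0.3] open 0.0626
```

View pics/w11.png

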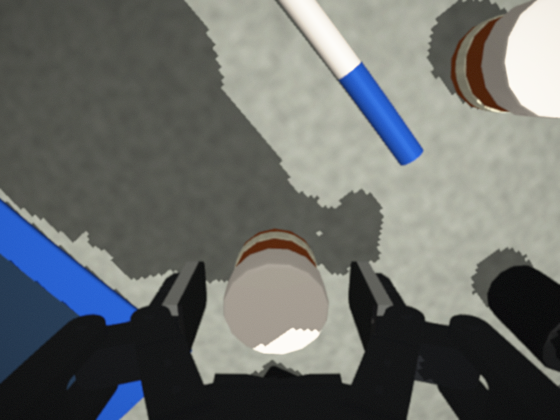

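Centred between the pads. Close and lift.

```bash

python3 -m handwheel '[[0,0,0,0,0,0,0.3],[0,0,0,0,0,0,0.3],[0,0,0,0,0,0,0.3],[0,0,0,0,0,0,0.3],[0,0,0,-0.02,0,0,0.3],[0,0,0,-0.06,0,0,0.3],[0,0,0,-0.12,0,0,0.3],[0,0,0,-0.12,0,0,0.3]]' 30
python3 - <<'E'
from h import *
state();c=cam("wrist","w12")
a=np.radians(-10.9);R2=np.array([[np.cos(a),-np.sin(a)],[np.sin(a),np.cos(a)]])
for l in((-.02,-.043),(.02,0),(-.02,.043)): print(l,(R2@l+[.5515,.268]).round(4))
go(list(R2@(-.02,.043)+[.5515,.268])+[.16],-11)
go(list(R2@(-.02,.043)+[.5515,.268])+[.16],None)
E
```

```text
time: 18.08
ee_pos: [0.67, -0.0707, 0.1567]
tcp_rot: [38.2, 89.5, -1.8]
wrist_force: [0.5, 0.2, -1.0]
opening: 0.0388
t 18.07 pos [ 0.67   -0.0707  0.1567] theta 49.99 tilt 0.53 q6 34.0 F [ 0.5  0.2 -1. ] open 0.0388
(-0.02, -0.043) [0.5237 0.2296]
(0.02, 0) [0.5711 0.2642]
(-0.02, 0.043) [0.54  0.314]
rot [60.98  0.09 -0.3 ] shift [-0.0073  0.2116 -0.3462] rows>= 6.5
rot [0. 0. 0.] shift [-0.0073  0.2116 -0.3462] rows>= 6.5
```

View pics/w12.png

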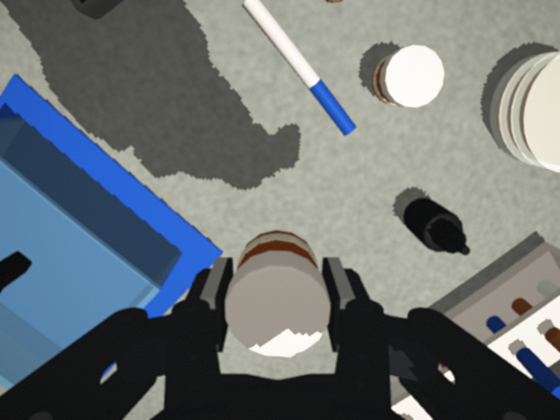

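```bash

python3 -m handwheel '[[5,0,0,0,0.02,-0.03,0.3],[12,0,0,0,0.045,-0.075,0.3],[19,0,0,0,0.07,-0.115,0.3],[26,0,0,0,0.097,-0.16,0.3],[33,0,0,0,0.123,-0.2,0.3],[40,0,0,0,0.15,-0.24,0.3],[47,0,0,0,0.17,-0.28,0.3],[54,0,0,0,0.195,-0.32,0.3],[61,0,0,-0.005,0.2116,-0.346,0.3],[61,0,-0.3,-0.005,0.2116,-0.346,0.3],[61,0,-0.3,-0.005,0.2116,-0.346,0.3],[61,0,-0.3,-0.005,0.2116,-0.346,0.3]]'
python3 - <<'E'
from h import *
state();c=cam("wrist","w13");go([.54,.314,.084],-11)
E
```

```text
time: 19.62
ee_pos: [0.5392, 0.3129, 0.1542]
tcp_rot: [-64.0, 89.7, -165.0]
wrist_force: [0.3, -0.1, -0.7]
opening: 0.0389
t 19.62 pos [0.5392 0.3129 0.1542] theta -11.03 tilt 0.34 q6 131.1 F [ 0.3 -0.1 -0.7] open 0.0389
rot [-0.05  0.13  0.29] shift [ 0.0704  0.0009 -0.0013] rows>= 1.1
```

View pics/w13.png

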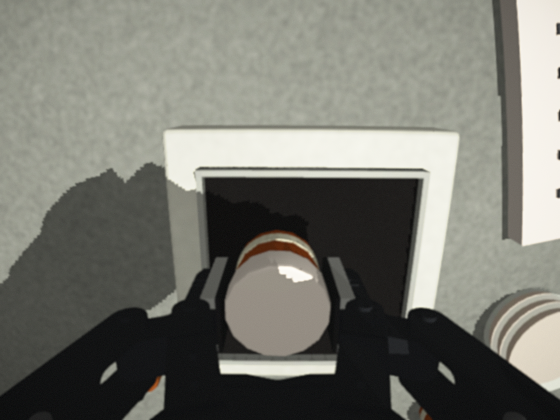

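```bash

python3 -m handwheel '[[0,0,0.3,0.03,0.001,-0.001,0.3],[0,0,0.3,0.055,0.001,-0.001,0.3],[0,0,0.3,0.068,0.001,-0.001,0.3],[0,0,0.3,0.068,0.001,-0.001,0.3],[0,0,0.3,0.068,0.001,-0.001,0.3]]'
python3 -m handwheel '[[0,0,0,0.0015,0,0,0.3],[0,0,0,0.003,0,0,0.3],[0,0,0,0.003,0,0,0.3]]'
python3 - <<'E'
from h import *
state();c=cam("wrist","w14");c=cam("scene","s14")
E
```

```text
time: 20.3
ee_pos: [0.5403, 0.3148, 0.0879]
tcp_rot: [61.7, 89.9, -39.4]
wrist_force: [-0.1, -0.1, -1.0]
opening: 0.0392
time: 20.68
ee_pos: [0.5398, 0.3147, 0.0837]
tcp_rot: [16.2, 89.9, -84.8]
wrist_force: [0.2, -0.5, -0.0]
opening: 0.0389
t 20.68 pos [0.5398 0.3147 0.0837] theta -11.01 tilt 0.11 q6 131.3 F [ 0.2 -0.5 -0. ] open 0.0389
```

View pics/w14.png

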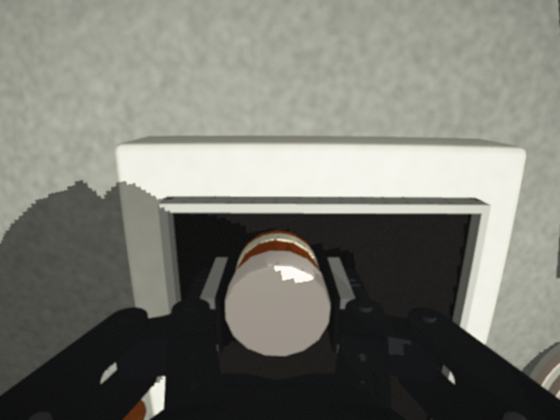

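```bash

python3 -m handwheel '[[0,0,0,0.0015,0,0,0.3],[0,0,0,0.0015,0,0,0.3]]'
python3 -m handwheel '[[0,0,0,0.001,0,0,0.3],[0,0,0,0.001,0,0,0.3]]'
python3 -m handwheel '[[0,0,0,0.001,0,0,0.3],[0,0,0,0.001,0,0,0.3]]'
```

```text
time: 21.02
ee_pos: [0.5397, 0.3146, 0.0821]
tcp_rot: [10.1, 89.9, -90.9]
wrist_force: [-0.8, 1.1, 0.7]
opening: 0.0392
time: 21.28
ee_pos: [0.5398, 0.3147, 0.0816]
tcp_rot: [26.2, 89.9, -74.8]
wrist_force: [-1.7, 0.6, 3.0]
opening: 0.0387
time: 21.52
ee_pos: [0.5398, 0.3147, 0.0816]
tcp_rot: [45.6, 89.9, -55.4]
wrist_force: [-3.5, -1.8, 9.5]
opening: 0.0394
```

```bash

python3 -m handwheel '[[0,0,0,0,0,0,-0.35],[0,0,0,0,0,0,-0.35],[0,0,0,-0.005,0,0,-0.35],[0,0,0,-0.04,0,0,-0.35],[0,0,0,-0.08,0,0,-0.35],[0,0,0,-0.08,0,0,-0.35]]'
python3 - <<'E'
from h import *
state();t=cam("top","t15");s=cam("scene","s15")
def wh(c):
    g=cv2.inRange(cv2.cvtColor(c["frame"],cv2.COLOR_RGB2HSV),(0,0,185),(180,50,255))
    n_,l,st,ce=cv2.connectedComponentsWithStats(g);return [(ce[i].round(1).tolist(),int(st[i,4])) for i in range(1,n_) if 200<st[i,4]<360]
print(wh(t),wh(s)); go([.571,.066,.15],-11)
E
```

```text
time: 22.28
ee_pos: [0.5411, 0.3156, 0.1642]
tcp_rot: [111.9, 89.7, 10.9]
wrist_force: [0.5, -0.1, -0.3]
opening: 0.0578
t 22.27 pos [0.5411 0.3156 0.1642] theta -11.02 tilt 0.31 q6 131.3 F [ 0.5 -0.1 -0.3] open 0.0578
[([335.8, 140.3], 228), ([248.5, 180.0], 277), ([243.6, 219.8], 289), ([109.2, 228.5], 213)] [([316.0, 249.3], 265), ([177.8, 283.9], 265), ([294.1, 285.4], 318), ([318.2, 355.0], 269)]
rot [-0.01  0.09 -0.05] shift [0.0107 0.078  0.2384] rows>= 4.0
```

View pics/s15.png

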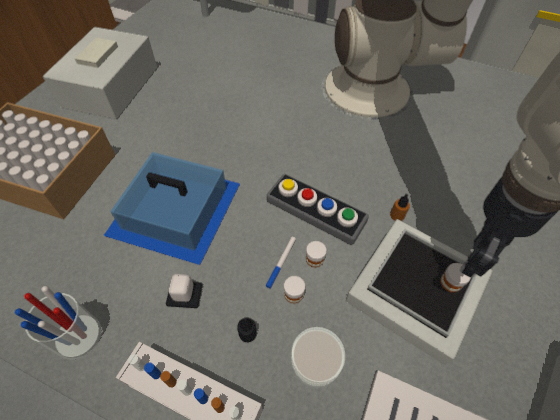

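```bash

python3 -m handwheel '[[0,0,0,0,0.015,0.05,-0.46],[0,0,0,0,0.035,0.11,-0.46],[0,0,0,0,0.055,0.17,-0.46],[0,0,0,0.005,0.072,0.22,-0.46],[0,0,0,0.011,0.078,0.238,-0.46],[0,0,0,0.011,0.078,0.238,-0.46],[0,0,0,0.011,0.078,0.238,-0.46]]'
python3 - <<'E'
from h import *
state();c=cam("wrist","w16");print(proj(c,[.571,.066,.042]),boxes("jar0",c,4));go([.571,.066,.031],-11)
E
```

```text
time: 23.25
ee_pos: [0.5707, 0.0674, 0.1492]
tcp_rot: [-10.3, 89.9, -111.3]
wrist_force: [0.2, -0.7, 0.3]
opening: 0.062
t 23.25 pos [0.5707 0.0674 0.1492] theta -10.96 tilt 0.1 q6 107.7 F [ 0.2 -0.7  0.3] open 0.062
[[277.02278005 217.3848344 ]] [(array([365.3, 169.3,  67.9,  60.9]), 0.85), (array([253.3, 180.6,  54.3,  65.1]), 0.64)]
rot [ 0.08  0.1  -0.02] shift [0.1186 0.0005 0.0014] rows>= 1.9
```

View pics/w16.png

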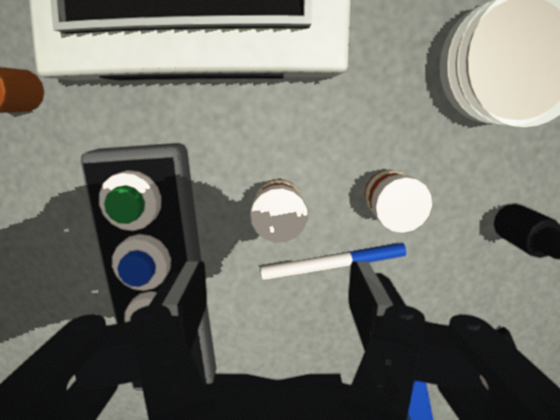

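```bash

python3 -m handwheel '[[0,0,0,0.04,0.001,0,-0.46],[0,0,0,0.08,0.001,0,-0.46],[0,0,0,0.108,0.001,0,-0.46],[0,0,0,0.118,0.001,0,-0.46],[0,0,0,0.118,0.001,0,-0.46],[0,0,0,0.118,0.001,0,-0.46]]'
python3 - <<'E'
from h import *
state();c=cam("wrist","w17")
E
```

```text
time: 24.1
ee_pos: [0.5727, 0.0662, 0.0333]
tcp_rot: [65.1, 89.8, -35.9]
wrist_force: [-0.2, 0.5, -0.8]
opening: 0.0625
t 24.1 pos [0.5727 0.0662 0.0333] theta -10.99 tilt 0.16 q6 107.6 F [-0.2  0.5 -0.8] open 0.0625
```

View pics/w17.png

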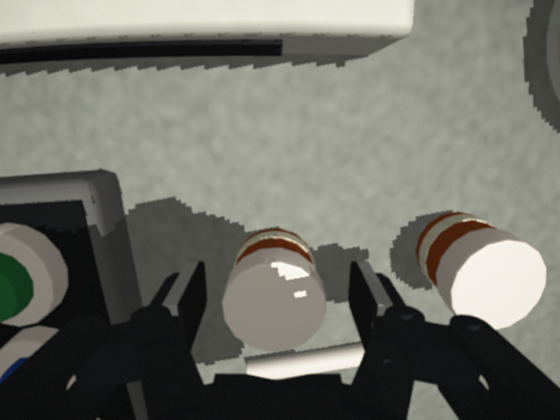

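```bash

python3 -m handwheel '[[0,0,0,0,0,0,0.3],[0,0,0,0,0,0,0.3],[0,0,0,0,0,0,0.3],[0,0,0,0,0,0,0.3],[0,0,0,-0.02,0,0,0.3],[0,0,0,-0.06,0,0,0.3],[0,0,0,-0.12,0,0,0.3],[0,0,0,-0.12,0,0,0.3]]' 30
python3 - <<'E'
from h import *
state();c=cam("wrist","w18");go([.571,.264,.15],-11)
E
```

```text
time: 25.15
ee_pos: [0.574, 0.0663, 0.157]
tcp_rot: [94.0, 89.5, -7.0]
wrist_force: [0.1, 0.1, -1.7]
opening: 0.0391
t 25.15 pos [0.574  0.0663 0.157 ] theta -11.02 tilt 0.48 q6 107.7 F [ 0.1  0.1 -1.7] open 0.0391
rot [-0.02  0.03 -0.26] shift [ 0.0037 -0.0398 -0.1938] rows>= 3.2
```

View pics/w18.png

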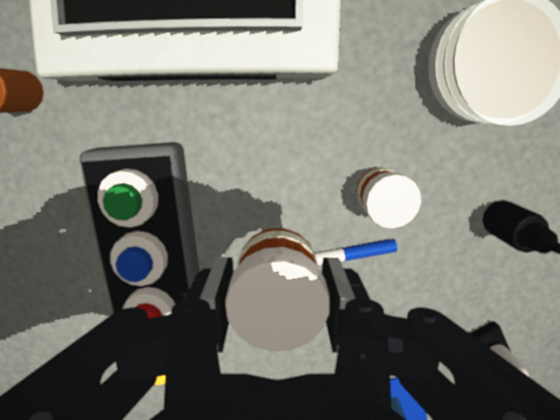

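```bash

python3 -m handwheel '[[0,0,0,0,-0.007,-0.035,0.3],[0,0,0,0,-0.018,-0.085,0.3],[0,0,0,0,-0.028,-0.135,0.3],[0,0,0,0,-0.036,-0.175,0.3],[0,0,-0.2,0,-0.04,-0.194,0.3],[0,0,-0.2,0,-0.04,-0.194,0.3],[0,0,-0.2,0,-0.04,-0.194,0.3]]'
python3 - <<'E'
from h import *
state();c=cam("wrist","w19");go([.571,.264,.088],-11)
E
```

```text
time: 26.08
ee_pos: [0.5697, 0.2631, 0.1508]
tcp_rot: [-53.3, 89.7, -154.3]
wrist_force: [0.2, -0.4, -1.3]
opening: 0.0391
t 26.07 pos [0.5697 0.2631 0.1508] theta -11.06 tilt 0.26 q6 125.8 F [ 0.2 -0.4 -1.3] open 0.0391
rot [-0.08  0.14  0.19] shift [ 0.0631  0.0012 -0.0014] rows>= 1.0
```

View pics/w19.png

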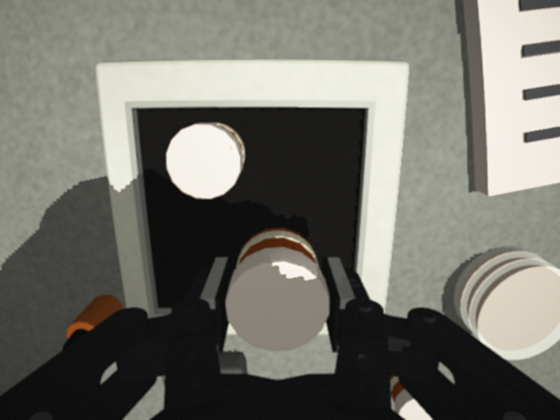

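```bash

python3 -m handwheel '[[0,0,0.2,0.03,0.001,-0.001,0.3],[0,0,0.2,0.053,0.001,-0.001,0.3],[0,0,0.2,0.063,0.001,-0.001,0.3],[0,0,0.2,0.063,0.001,-0.001,0.3],[0,0,0.2,0.064,0.001,-0.001,0.3]]'
python3 -m handwheel '[[0,0,0,0.0015,0,0,0.3],[0,0,0,0.003,0,0,0.3],[0,0,0,0.003,0,0,0.3]]'
python3 -m handwheel '[[0,0,0,0.001,0,0,0.3],[0,0,0,0.001,0,0,0.3]]'
python3 -m handwheel '[[0,0,0,0.001,0,0,0.3],[0,0,0,0.001,0,0,0.3]]'
```

```text
time: 26.75
ee_pos: [0.5712, 0.2648, 0.0886]
tcp_rot: [65.9, 89.9, -35.1]
wrist_force: [-0.6, -0.7, -0.7]
opening: 0.039
time: 27.12
ee_pos: [0.5706, 0.2649, 0.0843]
tcp_rot: [14.1, 89.9, -86.9]
wrist_force: [-0.3, 0.1, -1.2]
opening: 0.0392
time: 27.38
ee_pos: [0.5707, 0.265, 0.0838]
tcp_rot: [30.0, 89.9, -71.0]
wrist_force: [-1.1, -0.6, 2.8]
opening: 0.0389
time: 27.62
ee_pos: [0.5707, 0.265, 0.0837]
tcp_rot: [51.9, 89.9, -49.1]
wrist_force: [-4.2, -1.9, 10.5]
opening: 0.0391
```

Contact; release, rise, then go to the last jar.

```bash

python3 -m handwheel '[[0,0,0,0,0,0,-0.35],[0,0,0,0,0,0,-0.35],[0,0,0,-0.005,0,0,-0.35],[0,0,0,-0.04,0,0,-0.35],[0,0,0,-0.08,0,0,-0.35],[0,0,0,-0.08,0,0,-0.35]]'
python3 - <<'E'
from h import *
state();t=cam("top","t20");s=cam("scene","s20")
def wh(c):
    g=cv2.inRange(cv2.cvtColor(c["frame"],cv2.COLOR_RGB2HSV),(0,0,185),(180,50,255))
    n_,l,st,ce=cv2.connectedComponentsWithStats(g);return [(ce[i].round(1).tolist(),int(st[i,4])) for i in range(1,n_) if 200<st[i,4]<360]
print(wh(t),wh(s)); go([.6574,.057,.15],-11)
E
```

```text
time: 28.38
ee_pos: [0.572, 0.2657, 0.1663]
tcp_rot: [106.8, 89.7, 5.8]
wrist_force: [1.1, 0.4, -0.2]
opening: 0.0577
t 28.38 pos [0.572  0.2657 0.1663] theta -11.01 tilt 0.32 q6 126.0 F [ 1.1  0.4 -0.2] open 0.0577
[([335.8, 140.3], 230), ([248.6, 180.0], 279)] [([460.0, 273.7], 276), ([177.9, 283.9], 268), ([294.0, 285.4], 322), ([318.3, 354.3], 311)]
rot [-0.01  0.09 -0.05] shift [0.0128 0.1248 0.1877] rows>= 3.6
```

View pics/s20.png

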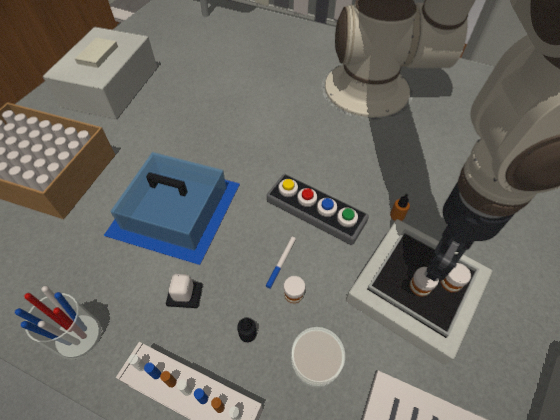

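View pics/t20.png

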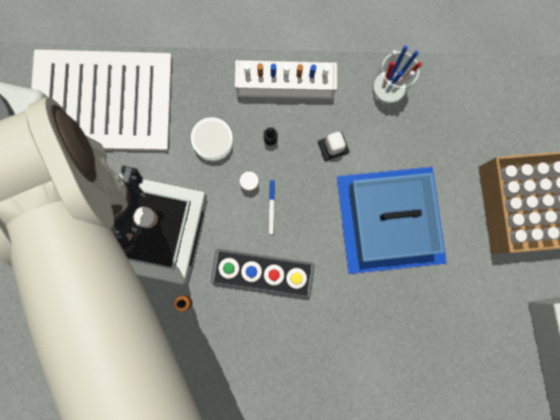

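```bash

python3 -m handwheel '[[0,0,0,0,0.02,0.03,-0.46],[0,0,0,0,0.05,0.075,-0.46],[0,0,0,0,0.085,0.125,-0.46],[0,0,0,0.005,0.11,0.165,-0.46],[0,0,0,0.012,0.125,0.188,-0.46],[0,0,0,0.012,0.125,0.188,-0.46],[0,0,0,0.012,0.125,0.188,-0.46]]'
python3 - <<'E'
from h import *
state();c=cam("wrist","w21");print(proj(c,[.6574,.057,.042]),boxes("jar0",c,4));go([.657,.058,.032],-11)
E
```

```text
time: 29.35
ee_pos: [0.6569, 0.057, 0.1498]
tcp_rot: [-27.3, 89.9, -128.3]
wrist_force: [0.4, 0.4, 0.4]
opening: 0.0622
t 29.35 pos [0.6569 0.057  0.1498] theta -11.01 tilt 0.14 q6 106.0 F [0.4 0.4 0.4] open 0.0622
[[277.04514361 215.19809506]] [(array([250.1, 177.7,  57.5,  62.5]), 0.79)]
rot [ 0.06  0.1  -0.01] shift [ 1.186e-01 -1.000e-04 -6.000e-04] rows>= 1.9
```

View pics/w21.png

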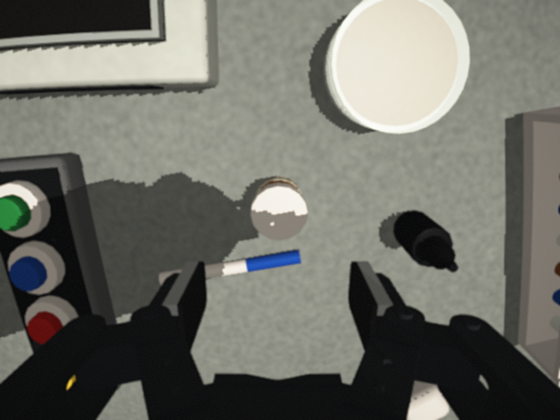

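```bash

python3 -m handwheel '[[0,0,0,0.04,0,-0.001,-0.46],[0,0,0,0.08,0,-0.001,-0.46],[0,0,0,0.108,0,-0.001,-0.46],[0,0,0,0.119,0,-0.001,-0.46],[0,0,0,0.119,0,-0.001,-0.46],[0,0,0,0.119,0,-0.001,-0.46]]'
python3 - <<'E'
from h import *
state();c=cam("wrist","w22")
E
```

```text
time: 30.2
ee_pos: [0.6584, 0.0577, 0.0334]
tcp_rot: [64.2, 89.8, -36.8]
wrist_force: [-0.6, -0.5, -0.8]
opening: 0.0619
t 30.2 pos [0.6584 0.0577 0.0334] theta -10.99 tilt 0.17 q6 106.0 F [-0.6 -0.5 -0.8] open 0.0619
```

View pics/w22.png

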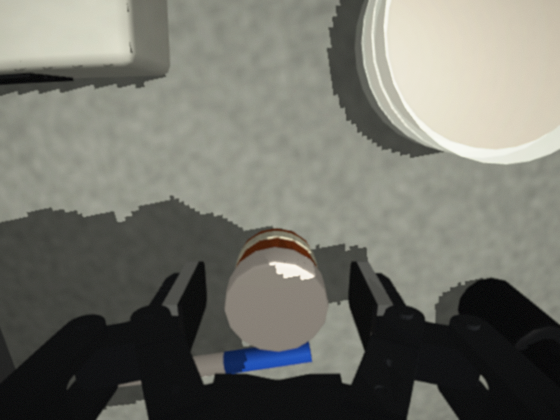

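```bash

python3 -m handwheel '[[0,0,0,0,0,0,0.3],[0,0,0,0,0,0,0.3],[0,0,0,0,0,0,0.3],[0,0,0,0,0,0,0.3],[0,0,0,-0.02,0,0,0.3],[0,0,0,-0.06,0,0,0.3],[0,0,0,-0.12,0,0,0.3],[0,0,0,-0.12,0,0,0.3]]' 30
python3 - <<'E'
from h import *
state();c=cam("wrist","w23");go([.5237,.2296,.155],-11)
E
```

```text
time: 31.25
ee_pos: [0.6597, 0.0577, 0.1589]
tcp_rot: [94.4, 89.4, -6.7]
wrist_force: [0.1, -0.2, -0.3]
opening: 0.0393
t 31.25 pos [0.6597 0.0577 0.1589] theta -11.02 tilt 0.56 q6 106.1 F [ 0.1 -0.2 -0.3] open 0.0393
rot [-0.02  0.02 -0.34] shift [-0.0004 -0.1655 -0.143 ] rows>= 3.5
```

View pics/w23.png

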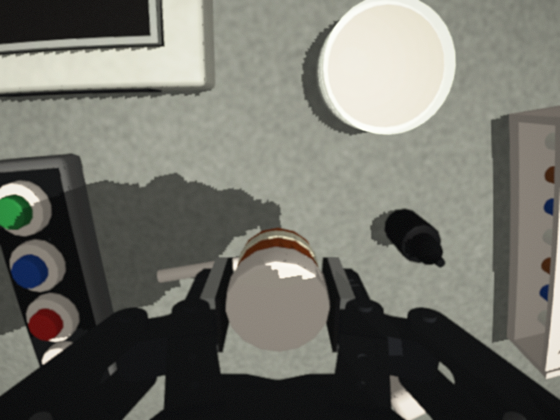

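```bash

python3 -m handwheel '[[0,0,0,0,-0.025,-0.022,0.3],[0,0,0,0,-0.065,-0.056,0.3],[0,0,0,0,-0.105,-0.09,0.3],[0,0,0,0,-0.14,-0.12,0.3],[0,0,-0.3,0,-0.1655,-0.143,0.3],[0,0,-0.3,0,-0.1655,-0.143,0.3],[0,0,-0.3,0,-0.1655,-0.143,0.3],[0,0,-0.3,0,-0.1655,-0.143,0.3]]'
python3 - <<'E'
from h import *
state();c=cam("wrist","w24");go([.5237,.2296,.088],-11)
E
```

```text
time: 32.3
ee_pos: [0.5229, 0.2287, 0.1509]
tcp_rot: [-65.4, 89.7, -166.5]
wrist_force: [-0.2, 0.1, -1.1]
opening: 0.0388
t 32.3 pos [0.5229 0.2287 0.1509] theta -11.08 tilt 0.32 q6 124.7 F [-0.2  0.1 -1.1] open 0.0388
rot [-0.09  0.13  0.29] shift [ 0.063   0.0009 -0.0012] rows>= 1.0
```

View pics/w24.png

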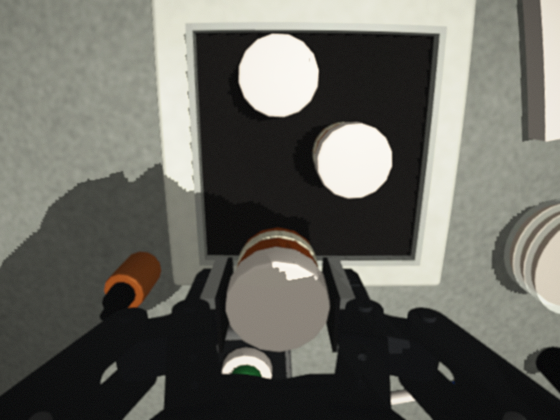

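```bash

python3 -m handwheel '[[0,0,0.3,0.03,0.001,-0.001,0.3],[0,0,0.3,0.053,0.001,-0.001,0.3],[0,0,0.3,0.063,0.001,-0.001,0.3],[0,0,0.3,0.063,0.001,-0.001,0.3],[0,0,0.3,0.064,0.001,-0.001,0.3]]'
python3 -m handwheel '[[0,0,0,0.0015,0,0,0.3],[0,0,0,0.003,0,0,0.3],[0,0,0,0.003,0,0,0.3]]'
python3 -m handwheel '[[0,0,0,0.001,0,0,0.3],[0,0,0,0.001,0,0,0.3]]'
python3 -m handwheel '[[0,0,0,0.001,0,0,0.3],[0,0,0,0.001,0,0,0.3]]'
```

```text
time: 32.98
ee_pos: [0.5239, 0.2304, 0.0885]
tcp_rot: [61.6, 89.9, -39.5]
wrist_force: [0.1, 0.1, -1.3]
opening: 0.0393
time: 33.35
ee_pos: [0.5233, 0.2303, 0.0844]
tcp_rot: [15.5, 89.9, -85.5]
wrist_force: [-0.2, 0.2, -1.4]
opening: 0.0391
time: 33.6
ee_pos: [0.5234, 0.2304, 0.0838]
tcp_rot: [29.8, 89.9, -71.2]
wrist_force: [-1.5, -0.7, 3.6]
opening: 0.0393
time: 33.85
ee_pos: [0.5234, 0.2303, 0.0838]
tcp_rot: [51.3, 89.9, -49.7]
wrist_force: [-3.9, -2.0, 11.0]
opening: 0.039
```

```bash

python3 -m handwheel '[[0,0,0,0,0,0,-0.35],[0,0,0,0,0,0,-0.35],[0,0,0,-0.005,0,0,-0.35],[0,0,0,-0.05,0,0,-0.35],[0,0,0,-0.11,0,0,-0.35],[0,0,0,-0.17,0,0,-0.35],[0,0,0,-0.17,0,0,-0.35]]'
python3 - <<'E'
from h import *
state();c=cam("wrist","w25");t=cam("top","t25");s=cam("scene","s25")
print(boxes("jar0",t),boxes("jar0",s))
go([.5815,-.2595,.256],6.8)
E
```

```text
time: 34.72
ee_pos: [0.5246, 0.2312, 0.2581]
tcp_rot: [111.5, 89.5, 10.5]
wrist_force: [0.3, 0.2, -1.5]
opening: 0.0577
t 34.73 pos [0.5246 0.2312 0.2581] theta -11.01 tilt 0.46 q6 124.8 F [ 0.3  0.2 -1.5] open 0.0577
[(array([152.2, 232.1,  19.9,  15.8]), 0.9), (array([262.4, 128.5,  15.5,  15.9]), 0.7), (array([142.3, 208. ,  17.2,  20.6]), 0.67)] [(array([442.7, 264.6,  29.9,  26.6]), 0.87), (array([411. , 269.1,  29.8,  25.3]), 0.86), (array([398.3, 239.6,  25.7,  26.8]), 0.59)]
rot [-17.81   0.18   0.12] shift [-0.0039  0.1511  0.4697] rows>= 7.9
```

View pics/s25.png

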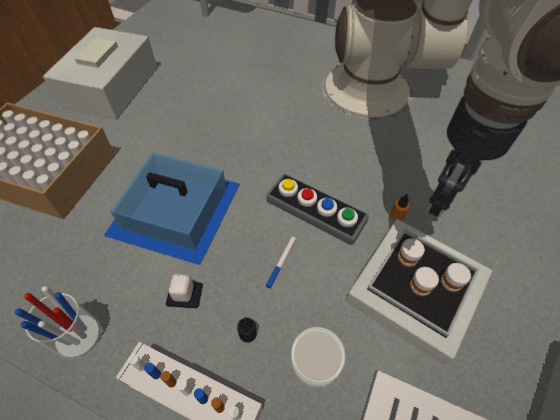

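View pics/w25.png

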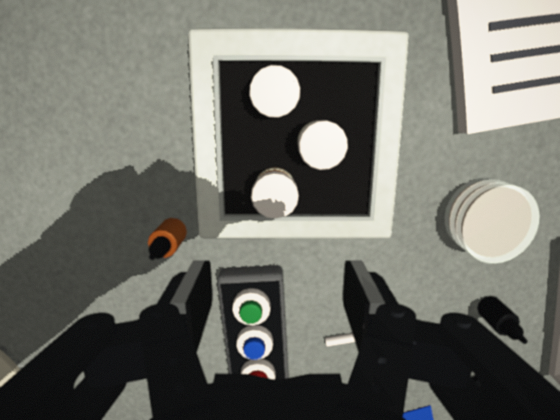

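```bash

python3 -m handwheel '[[-2,0,0,0,0.017,0.05,0],[-4,0,0,0,0.034,0.105,0],[-6,0,0,0,0.05,0.16,0],[-8,0,0,0,0.067,0.215,0],[-11,0,0,0,0.085,0.27,0],[-13,0,0,0,0.103,0.32,0],[-15,0,0,0,0.12,0.375,0],[-17,0,0,0,0.138,0.43,0],[-17.8,0.18,0.12,-0.002,0.151,0.47,0],[-17.8,0.18,0.12,-0.002,0.151,0.47,0],[-17.8,0.18,0.12,-0.002,0.151,0.47,0],[-17.8,0.18,0.12,-0.002,0.151,0.47,0]]'
python3 - <<'E'
from h import *
state();c=cam("wrist","w26");print(tips("hood_grip",c,1),proj(c,[.5816,-.2595,.096]));go([.5816,-.2595,.0982],6.8)
E
```

```text
time: 36.48
ee_pos: [0.5817, -0.2584, 0.2552]
tcp_rot: [119.1, 89.9, 35.9]
wrist_force: [0.0, -0.2, 0.0]
opening: 0.0427
t 36.48 pos [ 0.5817 -0.2584  0.2552] theta 6.85 tilt 0.14 q6 59.1 F [ 0.  -0.2  0. ] open 0.0427
[] [[275.5329858  198.00228179]]
rot [ 0.07 -0.05 -0.15] shift [ 0.1573 -0.0007  0.0011] rows>= 2.5
```

View pics/w26.png

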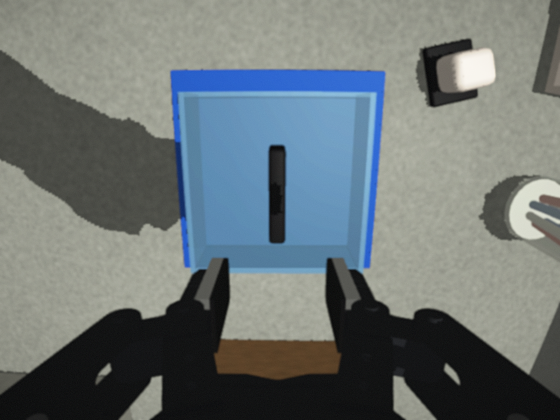

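```bash

python3 -m handwheel '[[0,0,0,0.05,-0.001,0.001,0],[0,0,-0.1,0.1,-0.001,0.001,0],[0,0,-0.1,0.14,-0.001,0.001,0],[0,0,-0.1,0.157,-0.001,0.001,0],[0,0,-0.1,0.157,-0.001,0.001,0],[0,0,-0.1,0.157,-0.001,0.001,0]]'
python3 - <<'E'
from h import *
state();go([.5816,-.2595,.0982],6.8)
E
```

```text
time: 37.33
ee_pos: [0.5821, -0.2607, 0.1005]
tcp_rot: [78.5, 89.8, -4.7]
wrist_force: [-0.0, -0.0, -0.2]
opening: 0.0425
t 37.33 pos [ 0.5821 -0.2607  0.1005] theta 6.8 tilt 0.18 q6 59.0 F [-0.  -0.  -0.2] open 0.0425
rot [ 0.    0.04 -0.18] shift [ 0.0023 -0.0004 -0.0013] rows>= 0.0
```

```bash

python3 -m handwheel '[[0,0,-0.1,0.001,0,-0.001,0],[0,0,-0.1,0.001,0,-0.001,0],[0,0,-0.1,0.001,0,-0.001,1],[0,0,-0.1,0.001,0,-0.001,1],[0,0,-0.1,0.001,0,-0.001,1],[0,0,-0.1,0.001,0,-0.001,1],[0,0,-0.1,0.001,0,-0.001,1]]' 80
python3 - <<'E'
from h import *
state();cam("wrist","w27")
E
python3 -m handwheel '[[0,0,0,-0.01,0,0,1],[0,0,0,-0.02,0,0,1],[0,0,0,-0.04,0,0,1],[0,0,0,-0.07,0,0,1],[0,0,0,-0.11,0,0,1],[0,0,0,-0.15,0,0,1],[0,0,0,-0.19,0,0,1],[0,0,0,-0.2,0,0,1],[0,0,0,-0.2,0,0,1]]'
python3 - <<'E'
from h import *
state();cam("wrist","w28");go([.5517,.2677,.29],-11.02)
E
```

```text
time: 38.2
ee_pos: [0.5813, -0.2596, 0.0977]
tcp_rot: [-137.0, 90.0, 139.8]
wrist_force: [-0.6, -0.1, 4.7]
opening: 0.0127
t 38.2 pos [ 0.5813 -0.2596  0.0977] theta 6.78 tilt 0.04 q6 59.1 F [-0.6 -0.1  4.7] open 0.0127
time: 39.38
ee_pos: [0.5815, -0.2598, 0.2968]
tcp_rot: [-129.6, 89.9, 147.2]
wrist_force: [-0.4, -0.4, -3.4]
opening: 0.0126
t 39.38 pos [ 0.5815 -0.2598  0.2968] theta 6.79 tilt 0.08 q6 59.1 F [-0.4 -0.4 -3.4] open 0.0126
rot [17.81 -0.08  0.16] shift [ 0.0066  0.0329 -0.5271] rows>= 8.5
```

View pics/w28.png

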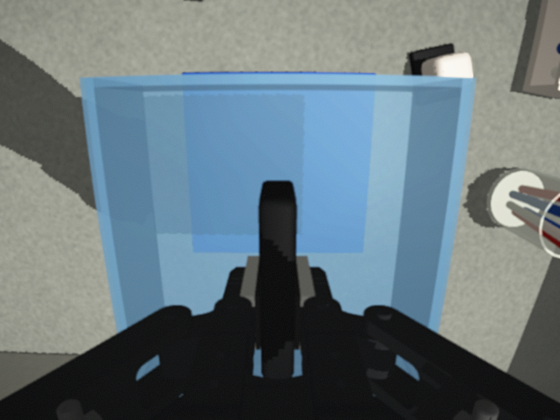

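```bash

python3 -m handwheel '[[1,0,0,0,0.001,-0.02,1],[2,0,0,0,0.004,-0.06,1],[3.5,0,0,0,0.006,-0.105,1],[5,0,0,0,0.009,-0.15,1],[6.5,0,0,0,0.012,-0.195,1],[8,0,0,0,0.015,-0.24,1],[9.5,0,0,0,0.018,-0.285,1],[11,0,0,0,0.021,-0.33,1],[12.5,0,0,0,0.024,-0.375,1],[14,0,0,0,0.027,-0.42,1],[15.5,0,0,0,0.03,-0.465,1],[17,0,0,0,0.032,-0.505,1],[17.8,0,0.16,0,0.033,-0.527,1],[17.8,0,0.16,0,0.033,-0.527,1],[17.8,0,0.16,0,0.033,-0.527,1],[17.8,0,0.16,0,0.033,-0.527,1]]'; python3 - <<'E'
from h import *
state();cam("wrist","w29");cam("scene","s29");go([.5517,.2677,.165],-11.02)
E
```

```text
time: 41.42
ee_pos: [0.5519, 0.2666, 0.2974]
tcp_rot: [109.3, 89.9, 8.3]
wrist_force: [0.4, -0.4, -2.6]
opening: 0.0128
t 41.42 pos [0.5519 0.2666 0.2974] theta -11.07 tilt 0.07 q6 126.9 F [ 0.4 -0.4 -2.6] open 0.0128
rot [-0.05 -0.05 -0.09] shift [ 0.1327 -0.0006 -0.0008] rows>= 2.1
```

View pics/s29.png

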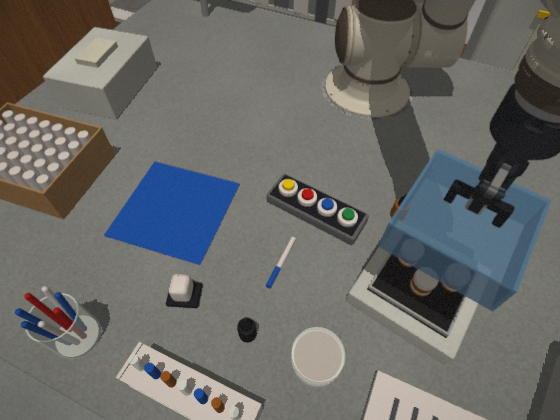

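```bash

python3 -m handwheel '[[0,0,0,0.03,0,0,1],[0,0,0,0.06,0,-0.001,1],[0,0,-0.1,0.09,0,-0.001,1],[0,0,-0.1,0.095,0,-0.001,1],[0,0,-0.1,0.095,0,-0.001,1],[0,0,-0.1,0.095,0,-0.001,1]]'; python3 - <<'E'
from h import *
state();cam("wrist","w30");go([.5517,.2677,.16],-11.02)
E
```

```text
time: 42.28
ee_pos: [0.5527, 0.2687, 0.2044]
tcp_rot: [144.7, 89.8, 43.7]
wrist_force: [-0.2, -0.7, -2.5]
opening: 0.0123
t 42.27 pos [0.5527 0.2687 0.2044] theta -11.03 tilt 0.16 q6 126.9 F [-0.2 -0.7 -2.5] open 0.0123
rot [ 0.   -0.13 -0.09] shift [ 0.0443 -0.0008  0.0013] rows>= 0.7
```

View pics/w30.png

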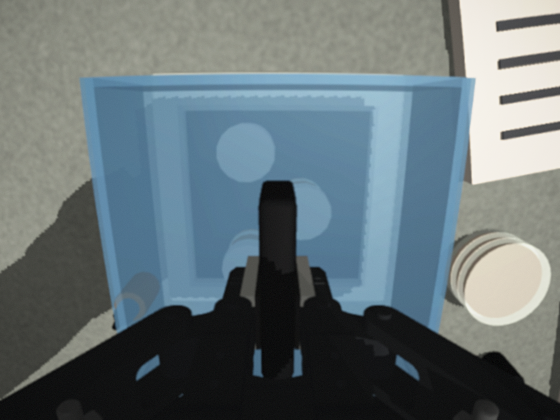

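```bash

python3 -m handwheel '[[0,0,-0.1,0.015,-0.001,0.001,1],[0,0,-0.1,0.03,-0.001,0.001,1],[0,0,-0.1,0.042,-0.001,0.001,1],[0,0,-0.1,0.044,-0.001,0.001,1],[0,0,-0.1,0.044,-0.001,0.001,1]]'; python3 - <<'E'
from h import *
state();cam("wrist","w31");go([.5517,.2677,.146],-11.02)
E
```

```text
time: 42.95
ee_pos: [0.551, 0.2678, 0.1587]
tcp_rot: [-112.5, 89.9, 146.5]
wrist_force: [-0.3, 0.0, -2.5]
opening: 0.0127
t 42.95 pos [0.551  0.2678 0.1587] theta -11.02 tilt 0.13 q6 126.9 F [-0.3  0.  -2.5] open 0.0127
rot [ 0.01 -0.07  0.09] shift [0.0131 0.0006 0.0001] rows>= 0.2
```

View pics/w31.png

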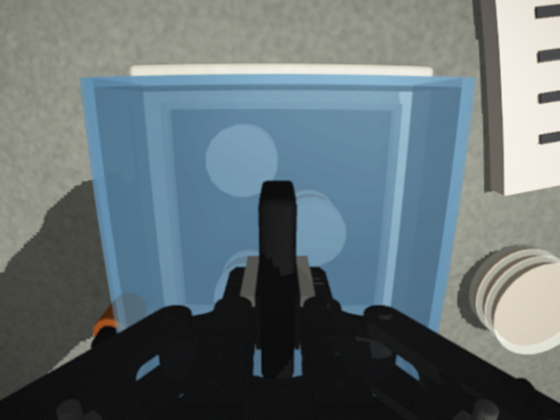

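```bash

python3 -m handwheel '[[0,0,0,0.004,0,0,1],[0,0,0,0.009,0.0005,0,1],[0,0,0.1,0.013,0.0005,0,1],[0,0,0.1,0.013,0.0005,0,1]]'
python3 -m handwheel '[[0,0,0,0.002,0,0,1],[0,0,0,0.004,0,0,1],[0,0,0,0.004,0,0,1]]'
python3 -m handwheel '[[0,0,0,0.001,0,0,1],[0,0,0,0.001,0,0,1]]'
python3 - <<'E'
from h import *
state();cam("wrist","w32")
E
```

```text
time: 43.5
ee_pos: [0.5513, 0.2676, 0.1452]
tcp_rot: [-119.2, 89.9, 139.8]
wrist_force: [0.0, -0.0, -2.5]
opening: 0.0123
time: 43.88
ee_pos: [0.5514, 0.2677, 0.1415]
tcp_rot: [-150.9, 89.9, 108.1]
wrist_force: [-1.3, 0.1, -2.5]
opening: 0.0128
time: 44.12
ee_pos: [0.5514, 0.2678, 0.1407]
tcp_rot: [-164.1, 89.9, 94.9]
wrist_force: [0.8, -1.2, -2.4]
opening: 0.0123
t 44.12 pos [0.5514 0.2678 0.1407] theta -11.01 tilt 0.05 q6 126.9 F [ 0.8 -1.2 -2.4] open 0.0123
```

View pics/w32.png

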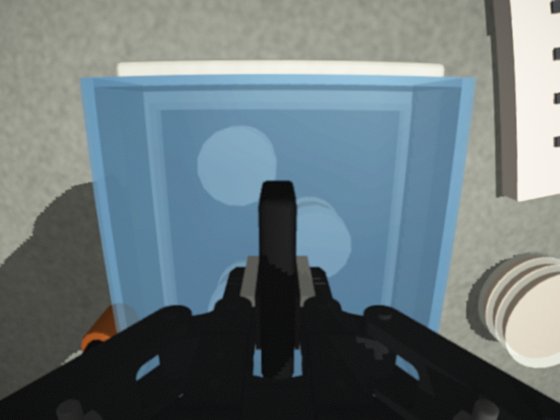

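```bash

python3 -m handwheel '[[0,0,0,0.001,0,0,1],[0,0,0,0.001,0,0,1]]'
python3 -m handwheel '[[0,0,0,0.001,0,0,1],[0,0,0,0.001,0,0,1]]'
```

```text
time: 44.42
ee_pos: [0.5515, 0.2678, 0.1398]
tcp_rot: [-174.9, 89.9, 84.1]
wrist_force: [1.0, -0.1, -2.4]
opening: 0.0123
time: 44.68
ee_pos: [0.5515, 0.2678, 0.1397]
tcp_rot: [157.9, 89.9, 56.9]
wrist_force: [-3.0, -1.6, 6.2]
opening: 0.0122
```

```bash

python3 -m handwheel '[[0,0,0,0,0,0,0],[0,0,0,0,0,0,0],[0,0,0,0,0,0,0],[0,0,0,-0.03,0,0,0],[0,0,0,-0.08,0,0,0],[0,0,0,-0.11,0,0,0],[0,0,0,-0.11,0,0,0]]'
python3 - <<'E'
from h import *
state();cam("wrist","w33");s=cam("scene","s33")
cv2.imwrite("pics/s33c.png",cv2.resize(s["frame"][200:350,340:540,::-1],None,fx=4,fy=4,interpolation=2))
# blue key target
go([.4632,.0483,.13],-11)
E
```

```text
time: 45.55
ee_pos: [0.5523, 0.268, 0.2514]
tcp_rot: [137.0, 89.7, 36.0]
wrist_force: [0.3, 0.2, -0.4]
opening: 0.0427
t 45.55 pos [0.5523 0.268  0.2514] theta -11.01 tilt 0.28 q6 126.9 F [ 0.3  0.2 -0.4] open 0.0427
rot [-0.01 -0.04  0.03] shift [ 0.118  -0.0447  0.2323] rows>= 4.2
```

View pics/s33c.png

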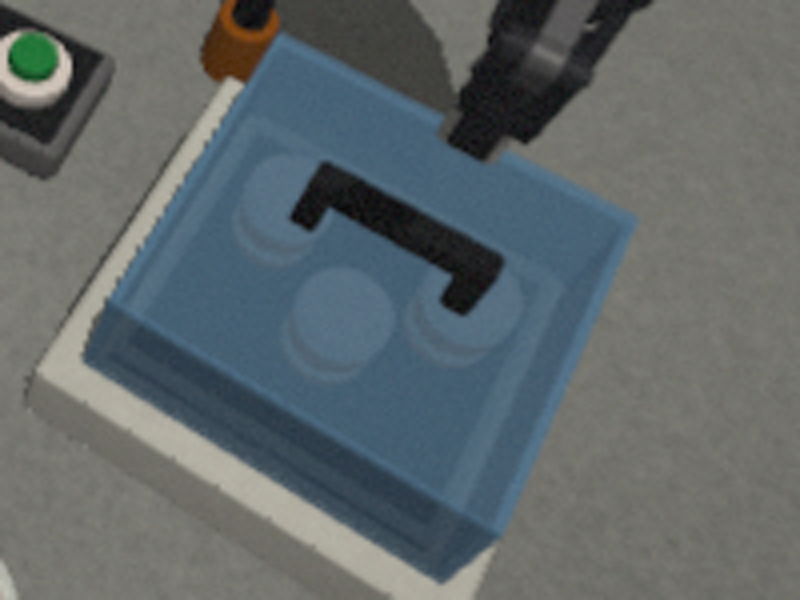

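View pics/w33.png

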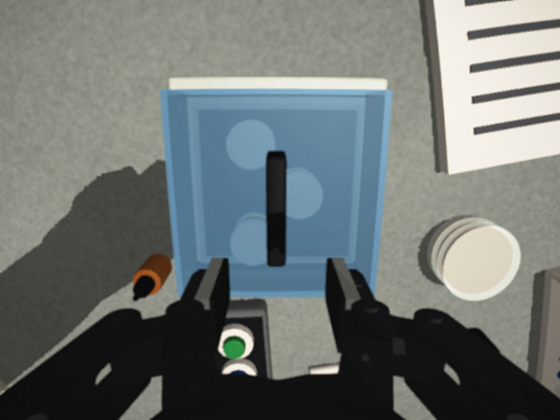

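```bash

python3 -m handwheel '[[0,0,0,0,-0.012,0.06,1],[0,0,0,0,-0.024,0.12,1],[0,0,0,0,-0.035,0.18,1],[0,0,0,0.04,-0.0447,0.232,1],[0,0,0,0.09,-0.0447,0.232,1],[0,0,0,0.118,-0.0447,0.232,1],[0,0,0,0.118,-0.0447,0.232,1],[0,0,0,0.118,-0.0447,0.232,1]]'
python3 - <<'E'
from h import *
state();c=cam("wrist","w34");go([.4632,.0483,.068],-11)
a,_,_=seg(c,(50,100,40),(85,255,255),(200,0,340,250));print(atz(c,a,.05))
E
```

```text
time: 46.65
ee_pos: [0.4634, 0.0487, 0.1312]
tcp_rot: [178.3, 89.9, 77.3]
wrist_force: [0.2, -0.9, 0.9]
opening: 0.0
t 46.65 pos [0.4634 0.0487 0.1312] theta -11.0 tilt 0.06 q6 107.0 F [ 0.2 -0.9  0.9] open 0.0
rot [ 0.01 -0.08 -0.06] shift [ 0.0637 -0.0006  0.0007] rows>= 1.0
[0.47076901 0.09651409 0.05      ]
```

View pics/w34.png

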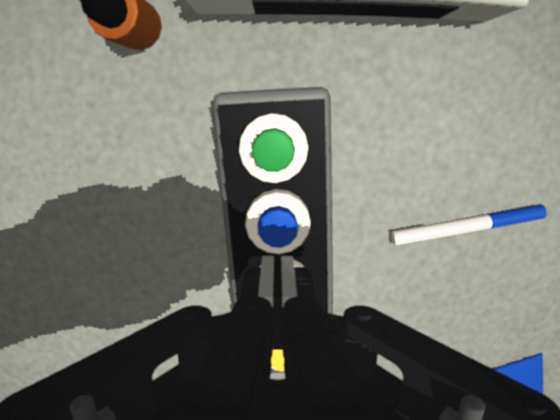

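```bash

python3 -m handwheel '[[0,0,0,0.03,0,0,1],[0,0,0,0.055,0,0,1],[0,0,0,0.06,0,0,1],[0,0,0,0.063,0,0,1],[0,0,0,0.063,0,0,1]]'
python3 -m handwheel '[[0,0,0,0.002,0,0,1],[0,0,0,0.004,0,0,1],[0,0,0,0.004,0,0,1]]'
python3 -m handwheel '[[0,0,0,0.0015,0,0,1],[0,0,0,0.0015,0,0,1]]'
```

```text
time: 47.32
ee_pos: [0.4638, 0.0488, 0.0687]
tcp_rot: [142.6, 89.9, 41.6]
wrist_force: [-1.8, 0.5, 2.0]
opening: 0.0004
time: 47.7
ee_pos: [0.4639, 0.0488, 0.0649]
tcp_rot: [134.7, 89.9, 33.7]
wrist_force: [-3.4, 0.2, 12.0]
opening: -0.0003
time: 47.95
ee_pos: [0.464, 0.0488, 0.0647]
tcp_rot: [126.8, 89.8, 25.8]
wrist_force: [-8.1, 0.2, 23.2]
opening: -0.0002
```

Blue is bottomed out. Release it and go to yellow.

```bash

python3 -m handwheel '[[0,0,0,-0.02,0,0,1],[0,0,0,-0.06,0,0,1],[0,0,0,-0.06,0,0,1],[0,0,0,-0.06,0,0,1]]'
python3 - <<'E'
from h import *
state();c=cam("wrist","w35");cam("scene","s35");go([.4503,-.0460,.13],-11)
E
```

```text
time: 48.45
ee_pos: [0.4632, 0.0485, 0.1215]
tcp_rot: [-153.9, 90.0, 105.1]
wrist_force: [-0.4, -0.8, -0.0]
opening: -0.0002
t 48.45 pos [0.4632 0.0485 0.1215] theta -11.02 tilt 0.05 q6 107.0 F [-0.4 -0.8 -0. ] open -0.0002
rot [-0.01 -0.02  0.1 ] shift [-0.0092  0.0058  0.0952] rows>= 1.5
```

View pics/w35.png

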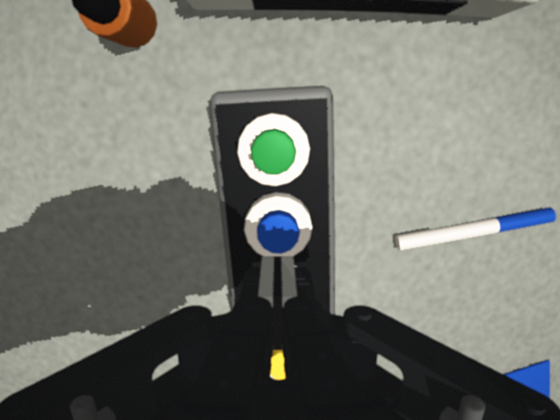

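```bash

python3 -m handwheel '[[0,0,0,-0.008,0.003,0.045,1],[0,0,0,-0.008,0.006,0.095,1],[0,0,0,-0.008,0.006,0.095,1],[0,0,0,-0.008,0.006,0.095,1]]'
python3 - <<'E'
from h import *
state();c=cam("wrist","w36");go([.4503,-.0460,.07],-11)
a,_,_=seg(c,(20,120,80),(35,255,255),(230,180,330,260));print(a,atz(c,a,.05),proj(c,[.4503,-.046,.05]))
E
```

```text
time: 49.05
ee_pos: [0.4507, -0.0457, 0.1292]
tcp_rot: [-128.8, 89.9, 130.2]
wrist_force: [0.2, -0.1, 0.5]
opening: -0.0003
t 49.05 pos [ 0.4507 -0.0457  0.1292] theta -11.06 tilt 0.1 q6 95.2 F [ 0.2 -0.1  0.5] open -0.0003
rot [ 0.   -0.06  0.06] shift [ 0.0594 -0.0004  0.0009] rows>= 0.9
[277.07024169 228.84516616] [ 0.45138484 -0.04508365  0.05      ] [[275.61008762 230.55518938]]
```

View pics/w36.png

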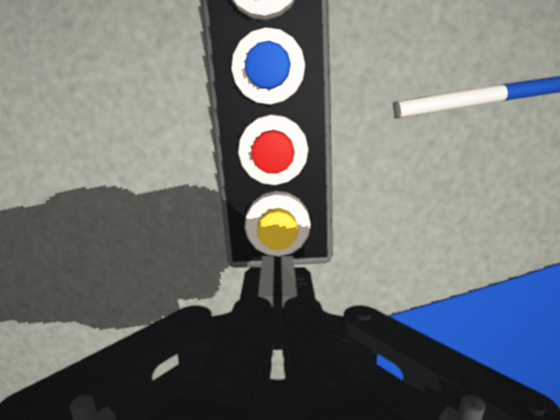

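```bash

python3 -m handwheel '[[0,0,0,0.03,0,0,1],[0,0,0,0.052,0,0,1],[0,0,0,0.058,0,0,1],[0,0,0,0.061,0,0,1],[0,0,0,0.061,0,0,1]]'
python3 -m handwheel '[[0,0,0,0.002,0,0,1],[0,0,0,0.004,0,0,1],[0,0,0,0.004,0,0,1]]'
python3 -m handwheel '[[0,0,0,0.0015,0,0,1],[0,0,0,0.0015,0,0,1]]'
```

```text
time: 49.72
ee_pos: [0.4514, -0.0454, 0.0697]
tcp_rot: [152.8, 89.9, 51.9]
wrist_force: [-1.7, 0.9, 1.9]
opening: -0.0002
time: 50.1
ee_pos: [0.4515, -0.0456, 0.0653]
tcp_rot: [145.4, 89.9, 44.3]
wrist_force: [-0.0, 2.5, 4.6]
opening: -0.0001
time: 50.35
ee_pos: [0.4516, -0.0456, 0.0649]
tcp_rot: [132.4, 89.9, 31.4]
wrist_force: [-3.1, 3.8, 14.4]
opening: -0.0001
```

```bash

python3 -m handwheel '[[0,0,0,0.001,0,0,1],[0,0,0,0.001,0,0,1],[0,0,0,-0.02,0,0,1],[0,0,0,-0.065,0,0,1],[0,0,0,-0.065,0,0,1],[0,0,0,-0.065,0,0,1]]'
python3 - <<'E'
from h import *
state();go([.4707,.0962,.13],-11)
E
```

```text
time: 51.1
ee_pos: [0.4508, -0.046, 0.1278]
tcp_rot: [-117.0, 89.9, 142.0]
wrist_force: [-0.4, 0.6, -1.1]
opening: -0.0002
t 51.1 pos [ 0.4508 -0.046   0.1278] theta -11.03 tilt 0.05 q6 95.2 F [-0.4  0.6 -1.1] open -0.0002
rot [-0.03 -0.02  0.05] shift [-0.0021 -0.0077 -0.1434] rows>= 2.3
```

```bash

python3 -m handwheel '[[0,0,0,-0.002,-0.003,-0.05,1],[0,0,0,-0.002,-0.006,-0.1,1],[0,0,0,-0.002,-0.008,-0.1435,1],[0,0,0,-0.002,-0.008,-0.1435,1],[0,0,0,-0.002,-0.008,-0.1435,1]]'
python3 - <<'E'
from h import *
state();c=cam("wrist","w37");go([.4707,.0962,.07],-11)
a,_,_=seg(c,(50,100,40),(85,255,255),(230,180,330,260));print(a,proj(c,[.4707,.0962,.05]))
E
```

```text
time: 51.72
ee_pos: [0.47, 0.0962, 0.1294]
tcp_rot: [-81.9, 89.9, 177.1]
wrist_force: [0.5, 0.2, 0.2]
opening: -0.0
t 51.73 pos [0.47   0.0962 0.1294] theta -10.98 tilt 0.11 q6 112.5 F [0.5 0.2 0.2] open -0.0
rot [-0.04  0.    0.08] shift [ 0.0597  0.0006 -0.0005] rows>= 1.0
[277.67909238 227.26256078] [[277.48021745 229.52669413]]
```

View pics/w37.png

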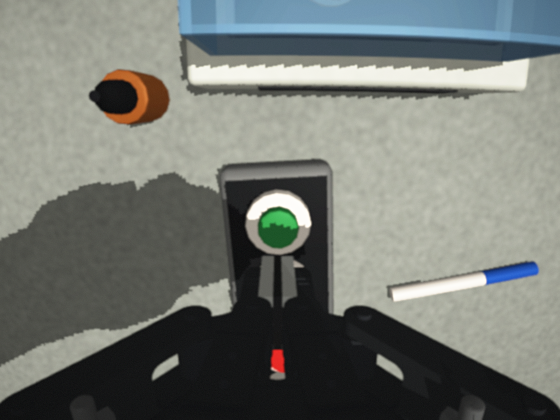

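```bash

python3 -m handwheel '[[0,0,0,0.03,0,0,1],[0,0,0,0.052,0,0,1],[0,0,0,0.058,0,0,1],[0,0,0,0.061,0,0,1],[0,0,0,0.061,0,0,1]]'
python3 -m handwheel '[[0,0,0,0.002,0,0,1],[0,0,0,0.004,0,0,1],[0,0,0,0.004,0,0,1]]'
python3 -m handwheel '[[0,0,0,0.0025,0,0,1],[0,0,0,0.0025,0,0,1]]'
```

```text
time: 52.4
ee_pos: [0.4709, 0.0963, 0.0703]
tcp_rot: [148.5, 89.9, 47.5]
wrist_force: [-0.3, -0.6, 1.8]
opening: 0.0001
time: 52.78
ee_pos: [0.471, 0.0966, 0.066]
tcp_rot: [130.3, 89.9, 29.3]
wrist_force: [1.8, -2.2, 3.2]
opening: -0.0001
time: 53.02
ee_pos: [0.4712, 0.0966, 0.0648]
tcp_rot: [123.3, 89.9, 22.3]
wrist_force: [-3.9, -4.1, 17.2]
opening: -0.0002
```

```bash

python3 -m handwheel '[[0,0,0,0,0,0,1],[0,0,0,-0.02,0,0,1],[0,0,0,-0.08,0,0,1],[0,0,0,-0.14,0,0,1],[0,0,0,-0.18,0,0,1],[0,0,0,-0.18,0.02,0.05,1],[0,0,0,-0.18,0.04,0.1,1],[0,0,0,-0.18,0.04,0.1,1],[0,0,0,-0.18,0.04,0.1,1]]'
python3 - <<'E'
from h import *
state();t=cam("top","t38");s=cam("scene","s38");cam("wrist","w38")
for n,lo,hi in [("red",(-10,120,60),(8,255,255)),("blue",(105,120,60),(125,255,255)),("yellow",(20,120,80),(35,255,255)),("green",(50,100,40),(85,255,255))]:
    print(n,seg(s,lo,hi,(260,165,380,250))[0].round(1))
for n in("marker","dropper_a","dishes","stamper"):print(n,tips(n,s,2))
E
```

```text
time: 54.15
ee_pos: [0.4906, -0.0091, 0.2425]
tcp_rot: [-140.2, 89.9, 118.8]
wrist_force: [-0.5, 0.3, 0.3]
opening: 0.0001
t 54.15 pos [ 0.4906 -0.0091  0.2425] theta -11.05 tilt 0.11 q6 99.9 F [-0.5  0.3  0.3] open 0.0001
red [307.2 193.7]
blue [327.  203.6]
yellow [287.9 184.1]
green [347.7 214. ]
marker [(array([280.1, 262.9]), 0.64)]
dropper_a [(array([396.7, 219.5]), 0.78), (array([250. , 331.5]), 0.65)]
dishes [(array([315.1, 357.9]), 0.92), (array([184.9, 294.7]), 0.38)]
stamper [(array([184.2, 292.3]), 0.87)]
```

View pics/s38.png

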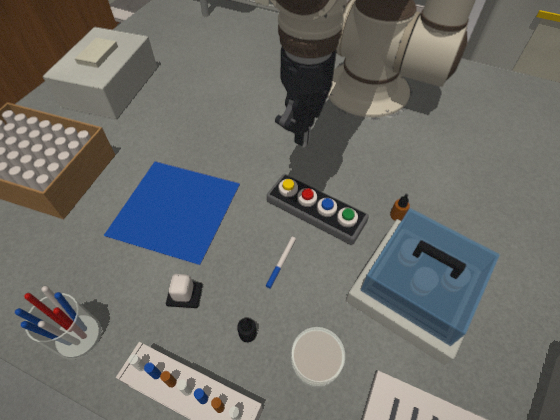

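View pics/t38.png

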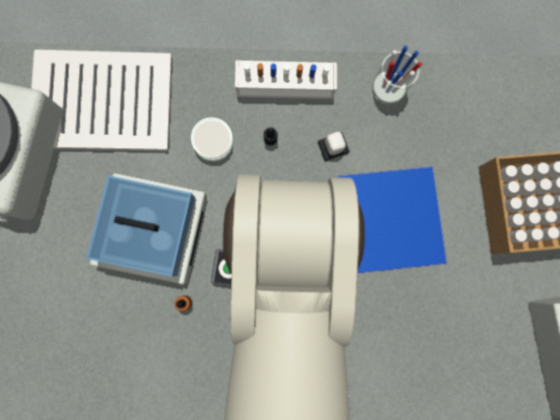

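```bash
python3 -c "
from workcell import bot
print(bot.job_done())"
```

```text
the job is handed in; nothing more can be done
None
```

The job is done and handed in at about 54 s of the 210 s; no verdict came back.

**What I did, in order:**
1. I pressed the red key to its stop.
2. I lifted the hood off and stood it flat on the blue mat.
3. I stood the three jars present upright in the tray.
4. I set the hood back on the base.
5. I pressed blue, then yellow, then green, each alone and down to its stop.

**Last checks:**
- **Hood:** it looks the same in the scene view as at the start. It seated at TCP z 0.1397 m, about 0.5 mm below where I first gripped it.
- **Jars:** all three show upright under the hood, and none are left on the bench.
- **Keys:** all four colour discs are back within 0.1 px of their starting positions. The key presses bottomed out at TCP z 0.0645–0.0649 m, with vertical forces of 14 to 33 N. I could not read the key travel directly.
- **Bottles, dishes, stamper and marker:** they stand where they were in the scene and top views. The detector's readings differ from the first ones by 1–5 px. I take that as detector noise, since the pictures show no movement.
- **Arm:** it ended clear of everything, with no wrist force beyond noise.

**Disagreements:** the incubator was not found reliably by the detector, so I took its place from the hood and the black tray instead. The two fixed cameras differed by about 3 mm on the hood, and the wrist camera by 1–3 mm, which was within the 6 mm play. I saw no jar knocked aside during the run.

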